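Load dome sensors into the carrier tray and push it up into the burn-in dock

TASK

Seat every dome sensor that lies on the blue mat dome-down in the yellow cups of the carrier tray, one to a cup in any cups, upright and fully down. Only when all are loaded, push the tray along its lane and up the ramp (slide it, do not lift it) until its orange rear edge drops behind the yellow lip and it lies flat in the dock, with every sensor still seated. Leave the reel, the tip cleaner and the magnifier where they stand.

Things in the scene. Friction and masses are not known exactly. Their poses are not given: they have to be found in the camera images.
- dock: Fixed dock: a straight lane 158 mm wide between aluminium rails 10 mm thick. Origin on the bench at the middle of the ramp's foot; +y is the way the tray is pushed, z up. Along y: bench -270 to 0 mm (tray starts here, rails 22 mm high), slick steel ramp 0 to 96 mm rising to 19 mm at the yellow lip, then the deck; rails 26 mm high from y = 0 on.
- lip (a point): Middle of the top far edge of the yellow lip (6 mm wide, top 19 mm above the bench), at dock y = 102 mm. Just beyond it the surface drops straight down 7 mm to the dock's level grey deck, 12 mm above the bench, which runs on 246 mm to an end stop, top 26 mm above the bench. Frame parallel to the dock's.
- tray: Loose tray, 152 mm (x) by 232 mm (y), about 0.35 kg, 3 mm clear of each rail. Origin under its centre, +y leads, z up. Floor 4 mm thick, rim 20 mm high; six yellow funnel cups (rows 70 mm apart in y, 72 mm in x), walls sloping about 48 degrees, mouths 57 mm wide and 22 mm high. Home behind the lip it lies level, origin at dock y = 218 to 232 mm, z = 12 mm.
- push (a point): Middle of the outer face of the orange push wall at the tray's trailing end (tray y = -116 mm), 20 mm above the tray's underside: the place to push. The wall is slick, 152 mm wide, 4 mm thick, its top 42 mm above the underside. Frame parallel to the tray's.
- cup0 (a point): Cup 0 of the tray, on its axis (-36 mm in tray x, +70 mm in tray y): the point where a seated sensor's origin comes to rest, within 2 mm (7 mm above the tray's underside). It moves with the tray.
- cup1 (a point): Cup 1 of the tray, on its axis (+36 mm in tray x, +70 mm in tray y): the point where a seated sensor's origin comes to rest, within 2 mm (7 mm above the tray's underside). It moves with the tray.
- cup2 (a point): Cup 2 of the tray, on its axis (-36 mm in tray x, +0 mm in tray y): the point where a seated sensor's origin comes to rest, within 2 mm (7 mm above the tray's underside). It moves with the tray.
- cup3 (a point): Cup 3 of the tray, on its axis (+36 mm in tray x, +0 mm in tray y): the point where a seated sensor's origin comes to rest, within 2 mm (7 mm above the tray's underside). It moves with the tray.
- cup4 (a point): Cup 4 of the tray, on its axis (-36 mm in tray x, -70 mm in tray y): the point where a seated sensor's origin comes to rest, within 2 mm (7 mm above the tray's underside). It moves with the tray.
- cup5 (a point): Cup 5 of the tray, on its axis (+36 mm in tray x, -70 mm in tray y): the point where a seated sensor's origin comes to rest, within 2 mm (7 mm above the tray's underside). It moves with the tray.
- sensor0: Loose dome sensor, dome down, 62 mm tall, about 0.09 kg (None if absent). Origin under its middle, z up its axis. Dark dome of radius 31 mm with a flat foot 22 mm across, to z = 16 mm; white flange 56 mm across, z = 16 to 25 mm, sloping in to z = 29; then an aluminium neck 27 mm across to z = 62 mm, to grip. Bottom-heavy: rights itself if tipped.
- sensor1: Loose dome sensor, dome down, 62 mm tall, about 0.09 kg (None if absent). Origin under its middle, z up its axis. Dark dome of radius 31 mm with a flat foot 22 mm across, to z = 16 mm; white flange 56 mm across, z = 16 to 25 mm, sloping in to z = 29; then an aluminium neck 27 mm across to z = 62 mm, to grip. Bottom-heavy: rights itself if tipped.
- sensor2: Loose dome sensor, dome down, 62 mm tall, about 0.09 kg (None if absent). Origin under its middle, z up its axis. Dark dome of radius 31 mm with a flat foot 22 mm across, to z = 16 mm; white flange 56 mm across, z = 16 to 25 mm, sloping in to z = 29; then an aluminium neck 27 mm across to z = 62 mm, to grip. Bottom-heavy: rights itself if tipped.
- sensor3: Loose dome sensor, dome down, 62 mm tall, about 0.09 kg (None if absent). Origin under its middle, z up its axis. Dark dome of radius 31 mm with a flat foot 22 mm across, to z = 16 mm; white flange 56 mm across, z = 16 to 25 mm, sloping in to z = 29; then an aluminium neck 27 mm across to z = 62 mm, to grip. Bottom-heavy: rights itself if tipped.
- sensor4: Loose dome sensor, dome down, 62 mm tall, about 0.09 kg (None if absent). Origin under its middle, z up its axis. Dark dome of radius 31 mm with a flat foot 22 mm across, to z = 16 mm; white flange 56 mm across, z = 16 to 25 mm, sloping in to z = 29; then an aluminium neck 27 mm across to z = 62 mm, to grip. Bottom-heavy: rights itself if tipped.
- sensor5: Loose dome sensor, dome down, 62 mm tall, about 0.09 kg (None if absent). Origin under its middle, z up its axis. Dark dome of radius 31 mm with a flat foot 22 mm across, to z = 16 mm; white flange 56 mm across, z = 16 to 25 mm, sloping in to z = 29; then an aluminium neck 27 mm across to z = 62 mm, to grip. Bottom-heavy: rights itself if tipped.
- reel: Bystander: solder reel standing on end, 64 mm across, 54 mm high, origin under its centre. Leave it alone.
- cleaner: Bystander: black tip-cleaner pot with brass wool, 76 mm across, 54 mm high, origin under its centre. Leave it alone.
- magnifier: Bystander: bench magnifier on a 70 mm square base, about 105 mm high, lens reaching out to its -y, origin under the base. Leave it alone.

How it is judged:
By the outcome, as a careful person would: the job done as asked, in the order asked, and still so for the second after the job is handed in, with the robot touching nothing.
Of sensor0, sensor1, sensor2, sensor3, sensor4, sensor5 only 4 to 6 are there at a start; the rules pass over those that are not, and their reading is None.
At some moment in a run one of sensor0, sensor1, sensor2, sensor3, sensor4, sensor5 may be knocked a few centimetres aside while the robot is not near it.
Once in a run the grip may slacken for a moment while it holds something.
It also fails if it takes over 210 s, if anything falls off the work surface, if the arm or the gripper's body presses on something with over 40 N, if the wrist force passes 120 N, or if a joint passes its speed limit or range.

ROBOT

A 6-joint arm with a two-finger parallel gripper is mounted at the origin on the work surface. World frame = base frame: x ahead of the robot, y to its left, z up, the work surface at z = 0. Lengths are in m, angles in rad, forces in N, time in s.
With the tool pointing down it reaches from about 0.35 to 0.775 m from the base axis. Payload 7.3 kg.
Tool frame: the origin (TCP) lies at the very end of the fingers, on their centre line; the grasp point (between the pads) lies 19 mm behind it; z points along the fingers, y is the line along which they close (so a half turn about z gives the same grasp; the last joint's range is limited). The gripper opens to 92 mm and grips with 3 to 60 N. Pads are 19 mm wide; open, the fingers measure 130 mm over their backs; the gripper's body (75 mm by 190 mm) begins 47 mm behind the grasp point.
Start: joints at [1.055, 0.342, 1.524, -0, 1.275, -0.146], TCP at [0.19, 0.49, 0.192] pointing down, gripper open.
Joint ranges: [-2.53, 2.53], [-0.77, 2.02], [0.04, 2.7], [-1, 4.14], [0.28, 2.66], [-3.11, 3.11]. Speed limits (rad/s): [2.57, 2.57, 3.14, 3.14, 3.14, 3.14].

INTERFACE

Orientations are given as a unit quaternion [w, x, y, z].
In Python, from rig import env gives the robot as it stands.
- The arm moves only by the tool creep_tool, called after "Emit:" as name(argument=value, ...) on one line, values as JSON. Schema: {"type":"object","properties":{"plan":{"type":"array","items":{"type":"object","properties":{"wx":{"type":"number"},"wy":{"type":"number"},"wz":{"type":"number"},"x":{"type":"number"},"y":{"type":"number"},"z":{"type":"number"},"aperture":{"type":"number"}},"additionalProperties":false,"required":["aperture"]},"minItems":1,"maxItems":10},"only":{"type":"string"},"quiet":{"type":"boolean"},"lines":{"type":"string"}},"required":["plan"],"additionalProperties":false}. plan is a list of rows, 1 to 10 of them, each an object with the fields wx, wy, wz (a rotation vector in rad), x, y, z (the shift in m), aperture (the finger opening in m); a field left out counts as zero (the opening has to be given); each row shifts and turns the commanded pose from where the row before left it, along the tool's axes as they then stand; what a row does not reach is not made up. A row lasts 1/8 s, in which the tool goes at most 0.0625 m and 0.188 rad, less where a joint would pass 70% of its speed; a pose out of reach is approached as far as the arm can. The fingers move at their own pace and stop on an object; the grip force is fixed at half the most. Time passes only in rows, so rows that do not move let the fingers close. The tool returns the time, the measured TCP pose, the force, the opening and the grip force at its end. only (a regular expression) keeps the lines of the reply that match it, lines (a string "A,B") keeps lines A to B, and quiet returns only ok. Input that does not fit is refused with a message, and nothing moves.
- env.state(): the state, without advancing time (a new reading comes with each control period).
- env.read_camera(name): name is "scene" or "top" or "wrist"; returns the picture (420x560x3 uint8, blue, green, red); there is no depth.
- env.get_calibration(name): a dict with "intrinsics" (3x3 intrinsics, pixels), "k1" (the pictures are not rectified: a ray, as slopes to the right and down, at radius r is drawn at 1 + k1 r^2 times it, then the intrinsics apply), "rvec" (rotation vector, rad) and "tvec" (3), from world to camera coordinates, as OpenCV has them. Camera axes: x right, y down, z forward; pixel columns grow to the right and rows downward; lengths in m; the calibration is good to about 2 mm. A picture is of the moment at which its call begins: read the wrist's pose just before it. get_calibration takes no time and is no camera call; for the wrist camera it gives the pose at the moment of the call.
- env.hand_in(): hands the job in; it is judged then, once.
The state is a dict: "t": time; "joints": joint angles; "dq": joint speeds; "joint_efforts": joint torques, N m; "tool_pos": TCP position; "ee_rot": TCP orientation; "ft_force": force on the tool from outside, world axes, zero at the start; "torque": the same for the moment, N m; "finger_gap": finger opening in m; "grip_force": force on a finger pad.
Only numpy, scipy, OpenCV 4.12 (cv2) and the standard library are available. Lean on these libraries where they do the work, as an engineer would, in place of code of your own. Each camera call takes 0.05 s, during which the arm holds its last target. There are 200 camera calls.

## Working session

There is one attempt and no reset: what is moved stays moved. The work goes in short steps, Python scripts to look and compute and a tool call to move; the robot and the scene stay as the last step left them, time stands still between calls to the robot, and variables do not carry over. Pictures are saved under pics/ and viewed, at most 14 in all, crops included, and the job is handed in when it is done.

```bash
ls; mkdir -p pics; python3 - <<'E'
from rig import env
import cv2
s=env.state();print(s['t'],s['tool_pos'],s['ee_rot'],s['finger_gap'])
for n in("top","scene"):
    c=env.get_calibration(n);print(n,c)
    cv2.imwrite(f'pics/{n}0.png',env.read_camera(n))
E
```

```text
pics
rig.py
0.0 [0.18948797 0.48911472 0.19082663] [-2.44317012e-04  1.83831397e-01  9.82957473e-01 -7.51534649e-04] 0.09168269176924515
top {'intrinsics': array([[491.71756306,   0.        , 280.0492868 ],
       [  0.        , 491.71756306, 207.27711089],
       [  0.        ,   0.        ,   1.        ]]), 'k1': -0.16777032624794333, 'rvec': array([ 2.1858484 , -2.13504532,  0.13320821]), 'tvec': array([-0.08031925,  0.57973163,  1.17376238])}
scene {'intrinsics': array([[383.2413869 ,   0.        , 280.16926714],
       [  0.        , 383.2413869 , 217.08047855],
       [  0.        ,   0.        ,   1.        ]]), 'k1': 0.035850716599070305, 'rvec': array([ 2.27182658,  0.69767708, -0.29043317]), 'tvec': array([-0.42876779, -0.2355383 ,  1.35444546])}
```

View pics/top0.png

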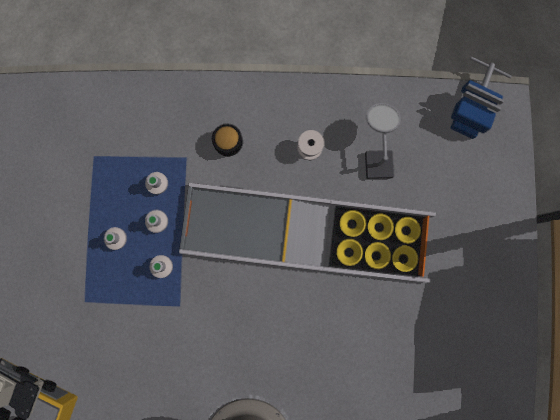

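View pics/scene0.png

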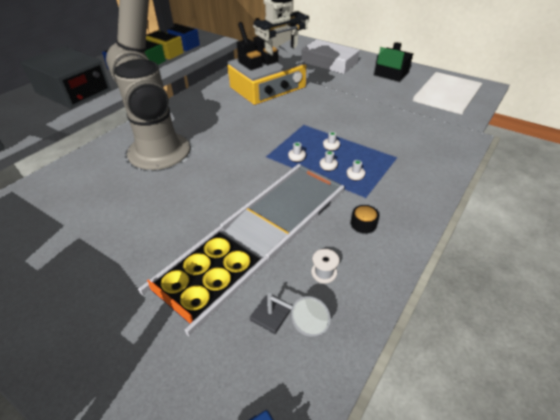

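The top view shows four sensors on the mat, at pixels (157,183), (156,221), (115,238) and (161,266). The tray's six yellow cups are at columns 350–408, the orange wall is at column 425, and the lip is at column 288. Next I'll measure them.

```bash
cat > h.py <<'E'
from rig import env
import cv2, numpy as np
def pix2w(cal,uv,z):
    K=cal['intrinsics'];R=cv2.Rodrigues(np.array(cal['rvec']))[0];t=np.array(cal['tvec'])
    n=cv2.undistortPoints(np.array(uv,float).reshape(-1,1,2),K,np.array([cal['k1'],0,0,0.])).reshape(-1,2)
    d=np.c_[n,np.ones(len(n))]@R;c=-R.T@t
    return c+d*((z-c[2])/d[:,2])[:,None]
def blobs(mask,amin,amax=1e9):
    n,l,s,c=cv2.connectedComponentsWithStats(mask.astype(np.uint8))
    return [(c[i],s[i],l==i) for i in range(1,n) if amin<=s[i,4]<=amax]
def hull_c(m):
    """centre of the hole-filled convex hull of a blob"""
    ys,xs=np.nonzero(m);M=cv2.moments(cv2.convexHull(np.c_[xs,ys].astype(np.int32)));return M['m10']/M['m00'],M['m01']/M['m00']
def hsv(im): 
    h=cv2.cvtColor(im,cv2.COLOR_BGR2HSV);return [h[...,i].astype(int) for i in range(3)]
def cups(im,cal,z=.022,sel=None):
    h,s,v=hsv(im);b=blobs((h>20)&(h<35)&(s>140)&(v>90),200)
    return [(hull_c(m),pix2w(cal,[hull_c(m)],z)[0],st[4]) for c,st,m in b]
E
python3 - <<'E'
from h import *
np.set_printoptions(precision=4,suppress=True)
im=cv2.imread('pics/top0.png');cal=env.get_calibration('top')
h,s,v=hsv(im)
for c in cups(im,cal): print('yellow',np.round(c[0],1),c[1],c[2])
for c,st,m in blobs((s<60)&(v>120),60):
    if 85<c[0]<190 and 150<c[1]<310: print('white',c,st,hull_c(m),pix2w(cal,[c],.022)[0])
for c,st,m in blobs((h>50)&(h<85)&(s>80),5):
    if c[0]<190 and c[1]>150: print('green',c,st[4],pix2w(cal,[c],.062)[0])
for c,st,m in blobs((h<14)&(s>150)&(v>80),30):
    r=cv2.minAreaRect(np.argwhere(m)[:,::-1].astype(np.float32));print('orange',c,st,r,pix2w(cal,[c],.042)[0])
E
```

```text
yellow [352.4 223.2] [ 0.5476 -0.2476  0.022 ] 453
yellow [380.3 226.4] [ 0.5409 -0.3177  0.022 ] 440
yellow [407.1 229.6] [ 0.5344 -0.3859  0.022 ] 404
yellow [349.3 251.8] [ 0.4762 -0.2404  0.022 ] 462
yellow [377.1 255.1] [ 0.4694 -0.31    0.022 ] 409
yellow [404.5 258.5] [ 0.4619 -0.3794  0.022 ] 364
yellow [ 58.9 403.6] [0.0683 0.4823 0.022 ] 470
white [157.8759 182.1203] [147 172  21  22 266] (156.59785261102977, 182.39189848706684) [0.6397 0.2433 0.022 ]
white [157.6069 220.3724] [147 210  21  22 290] (156.71001926782273, 220.54142581888246) [0.5428 0.2388 0.022 ]
white [115.8961 237.5735] [105 227  21  23 279] (114.93926351028215, 237.87565758010518) [0.4966 0.344  0.022 ]
white [161.9902 265.7344] [151 255  22  23 305] (161.20183908045976, 265.93793103448274) [0.4302 0.2224 0.022 ]
green [152.2812 180.    ] 32 [0.638  0.2475 0.062 ]
green [151.9032 219.3226] 31 [0.5414 0.243  0.062 ]
green [109.3667 237.3667] 30 [0.4946 0.3471 0.062 ]
green [156.7647 266.1176] 34 [0.4291 0.2256 0.062 ]
orange [425.1532 245.4955] [422 216   7  60 111] ((425.14593505859375, 245.5128936767578), (1.9043660163879395, 59.29902648925781), 5.04245138168335) [ 0.4943 -0.4263  0.042 ]
```

```bash
cat > d.py <<'E'
import sys
from h import *
from scipy.spatial.transform import Rotation as Ro
def delta(p):
    s=env.state();q=s['ee_rot'];R=Ro.from_quat([q[1],q[2],q[3],q[0]])
    Rt=np.array([[-.9955,.095,0],[.095,.9955,0],[0,0,-1]]).T
    rv=(R.inv()*Ro.from_matrix(Rt)).as_rotvec()
    print(np.round(s['tool_pos'],4),'rot to go',np.round(rv,3),'tool d',np.round(R.inv().apply(np.array(p)-s['tool_pos']),4),'tray-aligned d',np.round(Rt.T@(np.array(p)-s['tool_pos']),4))
if __name__=='__main__': delta([float(a) for a in sys.argv[1:4]])
E
python3 d.py .429 .2256 .1
```

```text
[0.1895 0.4892 0.1909] rot to go [-0.001 -0.    -0.275] tool d [-0.3186 -0.1591  0.0911] tray-aligned d [-0.2634 -0.2396  0.0909]
```

Emit:
creep_tool(plan=[{"wz":-0.137, "aperture":0.06}, {"wz":-0.137, "aperture":0.06}, {"aperture":0.06}])

```text
t: 0.48
tool_pos: [0.1896, 0.4893, 0.1912]
ee_rot: [-0.0, 0.049, 0.999, -0.0]
ft_force: [0.0, 0.3, 0.6]
finger_gap: 0.0667
grip_force: 0.0
```

```bash
python3 d.py .429 .2256 .1
```

```text
[0.1896 0.4893 0.1912] rot to go [-0.001 -0.    -0.002] tool d [-0.2638 -0.2392  0.0913] tray-aligned d [-0.2634 -0.2398  0.0912]
```

Emit:
creep_tool(plan=[{"x":-0.038, "y":-0.034, "aperture":0.06}, {"x":-0.038, "y":-0.034, "aperture":0.06}, {"x":-0.038, "y":-0.034, "aperture":0.06}, {"x":-0.038, "y":-0.034, "z":0.015, "aperture":0.06}, {"x":-0.038, "y":-0.034, "z":0.02, "aperture":0.06}, {"x":-0.038, "y":-0.034, "z":0.02, "aperture":0.06}, {"x":-0.036, "y":-0.035, "z":0.02, "aperture":0.06}, {"aperture":0.06}, {"aperture":0.06}])

```text
t: 1.6
tool_pos: [0.4294, 0.2266, 0.1166]
ee_rot: [-0.0, 0.049, 0.999, 0.0]
ft_force: [0.4, 0.7, -1.0]
finger_gap: 0.0598
grip_force: 0.0
```

```bash
python3 d.py .429 .2256 .034; python3 - <<'E'
from h import *
cv2.imwrite('pics/w1.png',env.read_camera('wrist'))
E
```

```text
[0.4294 0.2266 0.1166] rot to go [ 0.    -0.001 -0.003] tool d [ 0.0002 -0.0011  0.0826] tray-aligned d [ 0.0003 -0.0011  0.0826]
```

View pics/w1.png

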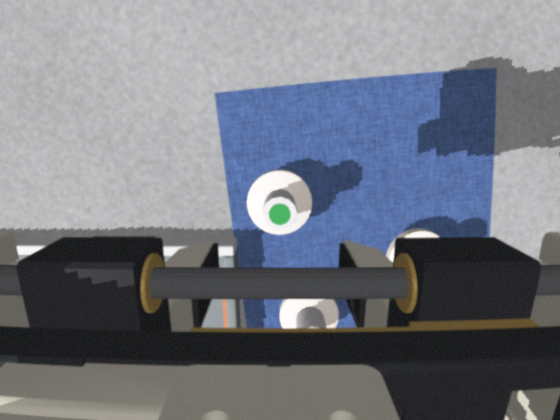

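The wrist view shows the target sensor's green top at (279,214), with one neighbour below it and another at right. I'll check its position by casting a ray.

```bash
cat > g.py <<'E'
from h import *
def greens(n):
    cal=env.get_calibration(n);im=env.read_camera(n);h,s,v=hsv(im)
    for c,st,m in blobs((h>45)&(h<85)&(s>80),15):
        p=pix2w(cal,[c],.062)[0]
        if p[1]>-.45 and .3<p[0]<.75: print(n,np.round(c,1),st[4],np.round(p,4),' seated:',np.round(pix2w(cal,[c],.069)[0],4))
if __name__=='__main__': greens('wrist');greens('top')
E
python3 g.py
```

```text
wrist [278.7 213.9] 337 [0.4279 0.227  0.062 ]  seated: [0.4261 0.2272 0.069 ]
top [152.3 180. ] 32 [0.638  0.2475 0.062 ]  seated: [0.6368 0.2456 0.069 ]
top [151.9 219.3] 31 [0.5414 0.243  0.062 ]  seated: [0.5408 0.2411 0.069 ]
```

Emit:
creep_tool(plan=[{"x":0.001, "y":-0.001, "z":0.03, "aperture":0.06}, {"z":0.03, "aperture":0.06}, {"z":0.022, "aperture":0.06}, {"aperture":0.06}, {"aperture":0}, {"aperture":0}, {"aperture":0}, {"aperture":0}])

```text
t: 2.75
tool_pos: [0.4288, 0.2255, 0.0349]
ee_rot: [0.0, 0.048, 0.999, 0.0]
ft_force: [0.1, 0.6, -0.9]
finger_gap: 0.0242
grip_force: 0.0
```

Emit:
creep_tool(plan=[{"z":-0.015, "aperture":0}, {"z":-0.025, "aperture":0}, {"z":-0.02, "aperture":0}, {"aperture":0}])

```text
t: 3.25
tool_pos: [0.4296, 0.2258, 0.0958]
ee_rot: [0.002, 0.048, 0.999, 0.001]
ft_force: [-0.3, -0.0, 1.2]
finger_gap: 0.0002
grip_force: 0.0
```

```bash
python3 d.py .463 -.3794 .085
```

```text
[0.4296 0.2258 0.0958] rot to go [ 0.001  0.003 -0.001] tool d [-0.0912 -0.5992  0.0102] tray-aligned d [-0.0907 -0.5993  0.0108]
```

Nothing is in the grip, so I'll look again.

Emit:
creep_tool(plan=[{"z":-0.03, "aperture":0.06}, {"aperture":0.06}, {"aperture":0.06}])

```text
t: 3.62
tool_pos: [0.4279, 0.2252, 0.1233]
ee_rot: [-0.001, 0.048, 0.999, -0.0]
ft_force: [0.7, -0.3, -0.4]
finger_gap: 0.0256
grip_force: 0.0
```

```bash
python3 g.py; python3 - <<'E'
from h import *
cv2.imwrite('pics/w2.png',env.read_camera('wrist'))
E
```

```text
wrist [281.3 213.3] 318 [0.4279 0.227  0.062 ]  seated: [0.4261 0.2271 0.069 ]
top [152.3 180. ] 32 [0.638  0.2475 0.062 ]  seated: [0.6368 0.2456 0.069 ]
top [151.9 219.3] 31 [0.5414 0.243  0.062 ]  seated: [0.5408 0.2411 0.069 ]
```

View pics/w2.png

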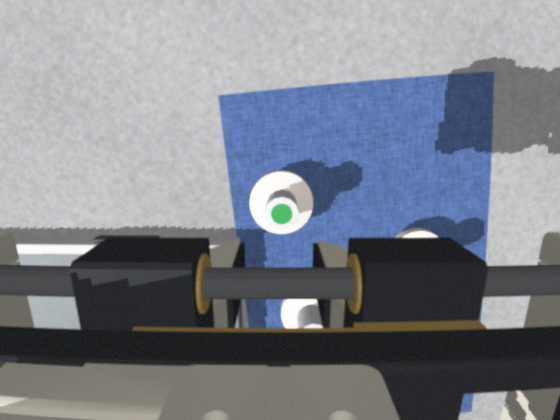

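```bash
python3 - <<'E'
from h import *
c=env.get_calibration('wrist');s=env.state();p=np.array(s['tool_pos'])
print(c, s['tool_pos'])
R=cv2.Rodrigues(c['rvec'])[0];print('cam pos',-R.T@c['tvec'],'fwd',R[2])
for q in (p,p+[0,0,-.06],p+[0,0,.019],[.429,.226,.062],[.429,.226,.025],[.5414,.243,.062]):
    print(q,cv2.projectPoints(np.array(q).reshape(1,3),c['rvec'],c['tvec'],c['intrinsics'],np.array([c['k1'],0,0,0.]))[0].ravel())
E
```

```text
{'intrinsics': array([[338.46649804,   0.        , 278.38544832],
       [  0.        , 338.46649804, 211.04751777],
       [  0.        ,   0.        ,   1.        ]]), 'k1': -0.06679358144070259, 'rvec': array([-2.18351124, -1.98136851, -0.24419138]), 'tvec': array([-0.26505063, -0.40509019,  0.22570617])} [0.42789854 0.22524564 0.12338475]
cam pos [0.36193588 0.23138324 0.31742305] fwd [ 0.24269536 -0.02469139 -0.96978827]
[0.42789854 0.22524564 0.12338475] [279.20674464 239.04605541]
[0.42789854 0.22524564 0.06338475] [279.1079407  213.97940252]
[0.42789854 0.22524564 0.14238475] [279.25069166 250.23831312]
[0.429, 0.226, 0.062] [280.20452643 214.80062233]
[0.429, 0.226, 0.025] [280.03167758 204.16854739]
[0.5414, 0.243, 0.062] [312.05044977 337.49912336]
```
Consistent geometry. In image, sensor neck seen at (281,213); neighbor (.5414,.243) predicted (312,337), seen necks at ~ (310,322)... occluded by black bar. fine.

The geometry agrees. The fingers close at only about 68 mm/s, so I probably lifted before the grip had built up. I'll retry with a longer close.

Emit:
creep_tool(plan=[{"x":-0.001, "y":0.001, "z":0.03, "aperture":0.05}, {"z":0.03, "aperture":0.05}, {"z":0.029, "aperture":0.05}, {"aperture":0.05}, {"aperture":0}, {"aperture":0}, {"aperture":0}, {"aperture":0}, {"aperture":0}, {"aperture":0}])

```text
t: 5.03
tool_pos: [0.4297, 0.2264, 0.0356]
ee_rot: [0.0, 0.048, 0.999, 0.0]
ft_force: [0.0, -0.2, -0.2]
finger_gap: 0.0005
grip_force: 0.0
```

```bash
python3 - <<'E'
from h import *
a=env.read_camera('wrist');b=env.read_camera('scene')
b=cv2.resize(b[110:215,230:400],None,fx=3.2,fy=3.2)
a=cv2.resize(a,(420,315));b=cv2.resize(b,(380,235))
o=np.zeros((315,800,3),np.uint8);o[:,:420]=a;o[:235,420:]=b
cv2.imwrite('pics/w3.png',o)
E
```

```text
(no output)
```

View pics/w3.png

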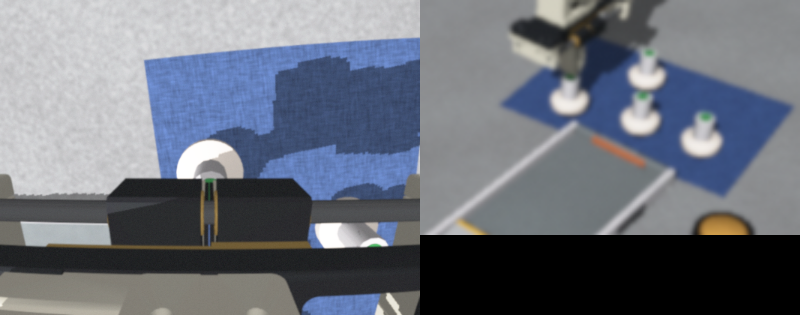

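```bash
python3 - <<'E'
from h import *
for n in('scene','wrist'):
    cal=env.get_calibration(n);im=env.read_camera(n);h,s,v=hsv(im)
    for c,st,m in blobs((h>45)&(h<85)&(s>60),4):
        p=pix2w(cal,[c],.062)[0]
        if p[1]>0 and .3<p[0]<.75: print(n,np.round(c,1),st[4],np.round(p,4),np.round(pix2w(cal,[c],.02)[0],4))
# top view triangulation with scene for each sensor
from scipy.optimize import least_squares
top=[(152.3,180),(151.9,219.3),(109.4,237.4),(156.8,266.1)]
ct=env.get_calibration('top')
for t in top:print('top',pix2w(ct,[t],.062)[0],pix2w(ct,[t],.02)[0])
s=env.state();print(s['tool_pos'],s['finger_gap'],s['joints'])
cs=env.get_calibration('scene')
for z in (0,.019,.06):print(cv2.projectPoints(np.array(s['tool_pos'])+[0,0,z],cs['rvec'],cs['tvec'],cs['intrinsics'],np.array([cs['k1'],0,0,0.]))[0].ravel())
E
```

```text
scene [390.8  58.4] 505 [0.4221 1.0296 0.062 ] [0.3896 1.1284 0.02  ]
scene [332.2 133.2] 6 [0.4961 0.3504 0.062 ] [0.4679 0.4101 0.02  ]
scene [329.2 152. ] 10 [0.5411 0.2486 0.062 ] [0.5155 0.3025 0.02  ]
scene [357.5 161.8] 10 [0.64   0.2522 0.062 ] [0.62   0.3063 0.02  ]
wrist [278.7 248.9] 147 [0.426  0.2264 0.062 ] [0.4417 0.2249 0.02  ]
wrist [499.5 327.5] 62 [0.4879 0.35   0.062 ] [0.5192 0.3795 0.02  ]
top [0.63798457 0.24741943 0.062     ] [0.64520668 0.25860521 0.02      ]
top [0.54150424 0.24298301 0.062     ] [0.5452724  0.25400997 0.02      ]
top [0.49447412 0.34702649 0.062     ] [0.49655862 0.36177816 0.02      ]
top [0.42913506 0.22553383 0.062     ] [0.42888046 0.23593612 0.02      ]
[0.42965628 0.2263841  0.03550094] 0.00041792049651618424 [ 3.26922304e-01  4.64093569e-01  1.83266922e+00  6.90331404e-05
  8.44831719e-01 -1.14816648e+00]
[296.16518009 150.83997891]
[296.32787318 146.09994362]
[296.69172804 135.51471253]
```

```bash
python3 - <<'E'
from h import *
a=env.read_camera('wrist');b=env.read_camera('scene')
o=np.hstack([cv2.resize(a[170:350,200:360],(400,450)),cv2.resize(b[100:170,265:327],(399,450),interpolation=cv2.INTER_CUBIC)])
cv2.imwrite('pics/w4.png',o)
E
```

```text
(no output)
```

View pics/w4.png

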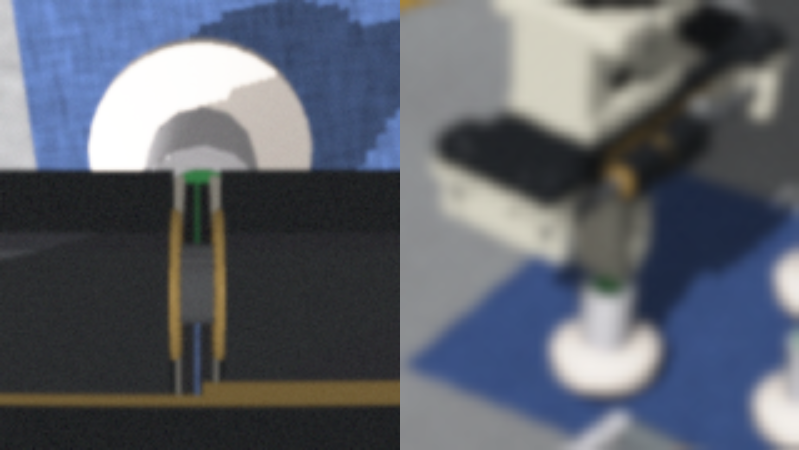

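The scene crop shows the closed fingertips just above the neck's green top. They are at z of about 0.064, though the reading says 0.0355, so the real tips sit roughly 28 mm higher than reported. I'll open and lower in small steps, watching the force.

Emit:
creep_tool(plan=[{"aperture":0.055}, {"aperture":0.055}, {"aperture":0.055}, {"aperture":0.055}, {"aperture":0.055}, {"aperture":0.055}, {"x":-0.001, "z":0.008, "aperture":0.055}, {"z":0.008, "aperture":0.055}, {"z":0.004, "aperture":0.055}, {"aperture":0.055}])

```text
t: 6.58
tool_pos: [0.4304, 0.2262, 0.015]
ee_rot: [-0.0, 0.048, 0.999, -0.0]
ft_force: [-0.1, 0.1, -0.3]
finger_gap: 0.0549
grip_force: 0.0
```

```bash
python3 - <<'E'
from h import *
a=env.read_camera('wrist');b=env.read_camera('scene')
o=np.hstack([cv2.resize(a[170:350,200:360],(400,450)),cv2.resize(b[100:170,265:327],(399,450),interpolation=cv2.INTER_CUBIC)])
cv2.imwrite('pics/w5.png',o)
E
```

```text
(no output)
```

View pics/w5.png

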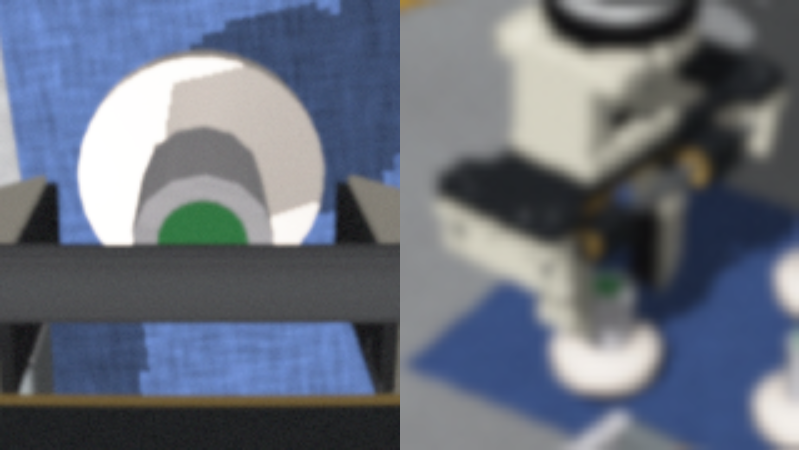

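The fingers now straddle the neck just above the flange, so I'll close.

Emit:
creep_tool(plan=[{"aperture":0}, {"aperture":0}, {"aperture":0}, {"aperture":0}, {"aperture":0}, {"aperture":0}, {"aperture":0}])

```text
t: 7.55
tool_pos: [0.4308, 0.2264, 0.0156]
ee_rot: [0.0, 0.048, 0.999, 0.0]
ft_force: [-0.6, 0.4, 0.3]
finger_gap: 0.0258
grip_force: 30.0
```

Emit:
creep_tool(plan=[{"z":-0.02, "aperture":0}, {"z":-0.03, "aperture":0}, {"z":-0.025, "aperture":0}, {"aperture":0}])

```text
t: 8.05
tool_pos: [0.4317, 0.2266, 0.0918]
ee_rot: [0.002, 0.048, 0.999, 0.001]
ft_force: [0.3, -0.9, -1.0]
finger_gap: 0.0259
grip_force: 30.0
```

```bash
python3 d.py .464 -.3798 .075
```

```text
[0.4317 0.2266 0.0918] rot to go [ 0.001  0.003 -0.001] tool d [-0.09   -0.6006  0.0162] tray-aligned d [-0.0898 -0.6006  0.0168]
```

Emit:
creep_tool(plan=[{"x":-0.004, "y":-0.03, "aperture":0}, {"x":-0.008, "y":-0.05, "aperture":0}, {"x":-0.008, "y":-0.055, "aperture":0}, {"x":-0.008, "y":-0.055, "aperture":0}, {"x":-0.008, "y":-0.055, "aperture":0}, {"x":-0.008, "y":-0.055, "aperture":0}, {"x":-0.008, "y":-0.055, "aperture":0}, {"x":-0.008, "y":-0.055, "aperture":0}, {"x":-0.008, "y":-0.055, "aperture":0}, {"x":-0.008, "y":-0.055, "aperture":0}])

```text
t: 9.3
tool_pos: [0.4557, -0.2999, 0.0889]
ee_rot: [-0.001, 0.048, 0.999, 0.001]
ft_force: [0.5, 0.8, -1.6]
finger_gap: 0.0258
grip_force: 30.0
```

Emit:
creep_tool(plan=[{"x":-0.008, "y":-0.045, "aperture":0}, {"x":-0.006, "y":-0.035, "aperture":0}, {"aperture":0}, {"aperture":0}])

```text
t: 9.8
tool_pos: [0.4621, -0.3783, 0.089]
ee_rot: [-0.001, 0.048, 0.999, 0.001]
ft_force: [-0.2, -0.1, -1.0]
finger_gap: 0.026
grip_force: 30.0
```

```bash
python3 d.py .464 -.3798 .075
```

```text
[ 0.4621 -0.3783  0.089 ] rot to go [ 0.002 -0.002 -0.001] tool d [-0.002  -0.0014  0.014 ] tray-aligned d [-0.002  -0.0013  0.014 ]
```

```bash
python3 - <<'E'
from h import *
cal=env.get_calibration('wrist');im=env.read_camera('wrist');h,s,v=hsv(im)
cv2.imwrite('pics/w6.png',im)
for c,st,m in blobs((h>45)&(h<85)&(s>60),30): print('green',np.round(c,1),st[4],np.round(pix2w(cal,[c],.136)[0],4))
for c in cups(im,cal): print('cup',np.round(c[0],1),np.round(c[1],4),c[2])
E
```

```text
green [278.  259.5] 530 [ 0.4561 -0.3785  0.136 ]
cup [276.9 192.2] [ 0.4462 -0.3783  0.022 ] 1055
cup [365.8 207.4] [ 0.4653 -0.3089  0.022 ] 3465
cup [450.8 210.1] [ 0.4744 -0.2395  0.022 ] 3009
cup [278.5 312.1] [ 0.5513 -0.3873  0.022 ] 1528
```

View pics/w6.png

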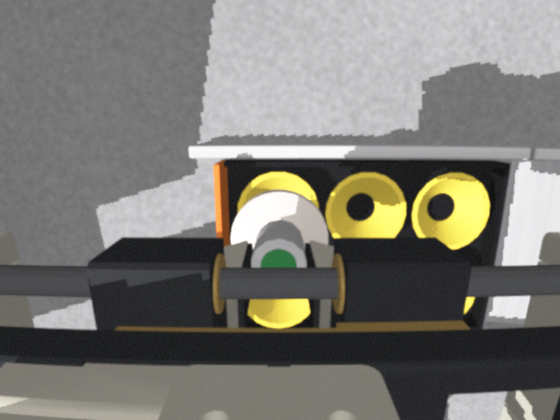

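The sensor hangs over the rear left cup, and the visible cups agree with the top view to 2 mm. I'll lower it.

Emit:
creep_tool(plan=[{"x":-0.001, "y":-0.001, "z":0.02, "aperture":0}, {"z":0.02, "aperture":0}, {"z":0.015, "aperture":0}, {"z":0.006, "aperture":0}, {"z":0.004, "aperture":0}, {"aperture":0}])

```text
t: 10.6
tool_pos: [0.4639, -0.3807, 0.0257]
ee_rot: [0.0, 0.048, 0.999, -0.0]
ft_force: [0.4, -0.7, -1.3]
finger_gap: 0.0257
grip_force: 30.0
```

Emit:
creep_tool(plan=[{"z":0.002, "aperture":0}, {"z":0.001, "aperture":0}, {"aperture":0}])

```text
t: 10.98
tool_pos: [0.4653, -0.3812, 0.0247]
ee_rot: [0.002, 0.048, 0.999, -0.001]
ft_force: [1.7, 3.4, 8.3]
finger_gap: 0.0258
grip_force: 30.0
```

Emit:
creep_tool(plan=[{"aperture":0.046}, {"aperture":0.046}, {"aperture":0.046}, {"aperture":0.046}, {"z":-0.02, "aperture":0.046}, {"z":-0.03, "aperture":0.05}, {"z":-0.04, "aperture":0.05}, {"aperture":0.05}])

```text
t: 11.98
tool_pos: [0.4653, -0.3823, 0.1159]
ee_rot: [0.002, 0.048, 0.999, -0.002]
ft_force: [-0.1, 0.6, -0.2]
finger_gap: 0.0504
grip_force: 0.0
```

```bash
python3 d.py .5425 .2435 .1
```

```text
[ 0.4653 -0.3823  0.1159] rot to go [-0.004  0.005 -0.001] tool d [-0.017   0.6304  0.0132] tray-aligned d [-0.0175  0.6303  0.0159]
```

Emit:
creep_tool(plan=[{"x":-0.001, "y":0.04, "aperture":0.055}, {"x":-0.002, "y":0.06, "aperture":0.055}, {"x":-0.002, "y":0.06, "aperture":0.055}, {"x":-0.002, "y":0.06, "aperture":0.055}, {"x":-0.002, "y":0.06, "aperture":0.055}, {"x":-0.002, "y":0.06, "aperture":0.055}, {"x":-0.002, "y":0.06, "aperture":0.055}, {"x":-0.001, "y":0.06, "aperture":0.055}, {"x":-0.001, "y":0.06, "aperture":0.055}, {"x":-0.001, "y":0.06, "aperture":0.055}])

```text
t: 13.22
tool_pos: [0.5347, 0.197, 0.1116]
ee_rot: [-0.001, 0.048, 0.999, -0.0]
ft_force: [1.3, 0.1, -0.2]
finger_gap: 0.0549
grip_force: 0.0
```

Emit:
creep_tool(plan=[{"x":-0.001, "y":0.04, "aperture":0.055}, {"aperture":0.055}, {"aperture":0.055}])

```text
t: 13.6
tool_pos: [0.5394, 0.2341, 0.1116]
ee_rot: [-0.001, 0.048, 0.999, -0.0]
ft_force: [0.3, -0.1, 1.1]
finger_gap: 0.055
grip_force: 0.0
```

```bash
python3 g.py; python3 d.py .5425 .2435 .1
```

```text
wrist [432.6 141.1] 390 [0.4936 0.3491 0.062 ]  seated: [0.493 0.346 0.069]
wrist [292.9 217.7] 349 [0.5406 0.2443 0.062 ]  seated: [0.5386 0.2442 0.069 ]
wrist [308.9 325.6] 80 [0.6331 0.2495 0.062 ]  seated: [0.6285 0.2493 0.069 ]
top [152.3 180. ] 32 [0.638  0.2475 0.062 ]  seated: [0.6368 0.2456 0.069 ]
top [109.4 237.3] 31 [0.4948 0.3472 0.062 ]  seated: [0.4945 0.3447 0.069 ]
top [409.5 256.5] 30 [ 0.4662 -0.3813  0.062 ]  seated: [ 0.466  -0.3794  0.069 ]
[0.5398 0.2335 0.1122] rot to go [-0.001 -0.001 -0.002] tool d [-0.0017  0.0102  0.0122] tray-aligned d [-0.0017  0.0102  0.0122]
```

Emit:
creep_tool(plan=[{"x":-0.001, "y":0.01, "z":0.02, "aperture":0.055}, {"z":0.03, "aperture":0.055}, {"z":0.03, "aperture":0.055}, {"z":0.016, "aperture":0.055}, {"aperture":0}, {"aperture":0}, {"aperture":0}, {"aperture":0}, {"aperture":0}, {"aperture":0}])

```text
t: 14.95
tool_pos: [0.5427, 0.2449, 0.0176]
ee_rot: [0.001, 0.048, 0.999, 0.0]
ft_force: [-0.6, -0.3, 5.2]
finger_gap: 0.026
grip_force: 30.0
```

Emit:
creep_tool(plan=[{"z":-0.02, "aperture":0}, {"z":-0.03, "aperture":0}, {"z":-0.025, "aperture":0}, {"aperture":0}])

```text
t: 15.45
tool_pos: [0.543, 0.2451, 0.0931]
ee_rot: [0.002, 0.048, 0.999, 0.001]
ft_force: [-0.2, 0.9, -1.9]
finger_gap: 0.0259
grip_force: 30.0
```

```bash
python3 d.py .535 -.386 .09
```

```text
[0.543  0.2451 0.0931] rot to go [ 0.001  0.003 -0.001] tool d [-0.0524 -0.629   0.0023] tray-aligned d [-0.052  -0.629   0.0031]
```

Emit:
creep_tool(plan=[{"x":-0.003, "y":-0.03, "aperture":0}, {"x":-0.005, "y":-0.05, "aperture":0}, {"x":-0.005, "y":-0.055, "aperture":0}, {"x":-0.005, "y":-0.055, "aperture":0}, {"x":-0.005, "y":-0.055, "aperture":0}, {"x":-0.005, "y":-0.055, "aperture":0}, {"x":-0.005, "y":-0.055, "aperture":0}, {"x":-0.005, "y":-0.055, "aperture":0}, {"x":-0.004, "y":-0.055, "aperture":0}, {"x":-0.004, "y":-0.055, "aperture":0}])

```text
t: 16.7
tool_pos: [0.5369, -0.2785, 0.0896]
ee_rot: [-0.001, 0.048, 0.999, 0.001]
ft_force: [1.3, 0.6, -1.9]
finger_gap: 0.0261
grip_force: 30.0
```

Emit:
creep_tool(plan=[{"x":-0.004, "y":-0.055, "aperture":0}, {"x":-0.002, "y":-0.04, "aperture":0}, {"y":-0.014, "aperture":0}, {"aperture":0}, {"aperture":0}])

```text
t: 17.32
tool_pos: [0.5337, -0.3845, 0.091]
ee_rot: [-0.0, 0.047, 0.999, 0.001]
ft_force: [0.4, 0.9, -1.0]
finger_gap: 0.026
grip_force: 30.0
```

```bash
python3 d.py .535 -.386 .024
```

```text
[ 0.5337 -0.3845  0.091 ] rot to go [ 0.001 -0.001  0.001] tool d [-0.0015 -0.0014  0.067 ] tray-aligned d [-0.0015 -0.0013  0.067 ]
```

Emit:
creep_tool(plan=[{"x":-0.001, "y":-0.001, "z":0.02, "aperture":0}, {"z":0.02, "aperture":0}, {"z":0.015, "aperture":0}, {"z":0.006, "aperture":0}, {"z":0.003, "aperture":0}, {"z":0.001, "aperture":0}, {"aperture":0}])

```text
t: 18.2
tool_pos: [0.535, -0.3875, 0.0274]
ee_rot: [0.001, 0.048, 0.999, -0.0]
ft_force: [1.1, 1.9, 1.7]
finger_gap: 0.0257
grip_force: 30.0
```

Emit:
creep_tool(plan=[{"z":0.001, "aperture":0}, {"z":0.001, "aperture":0}, {"aperture":0}, {"aperture":0.046}, {"aperture":0.046}, {"aperture":0.046}, {"aperture":0.046}, {"z":-0.02, "aperture":0.046}, {"z":-0.03, "aperture":0.05}, {"z":-0.04, "aperture":0.05}])

```text
t: 19.45
tool_pos: [0.5338, -0.3871, 0.1142]
ee_rot: [-0.001, 0.048, 0.999, 0.001]
ft_force: [0.3, -0.0, -0.5]
finger_gap: 0.0498
grip_force: 0.0
```

```bash
python3 d.py .639 .2485 .112
```

```text
[ 0.5338 -0.3871  0.1142] rot to go [ 0.002 -0.002 -0.001] tool d [-0.0439  0.6427  0.0032] tray-aligned d [-0.0444  0.6427  0.0022]
```

Emit:
creep_tool(plan=[{"x":-0.004, "y":0.04, "aperture":0.055}, {"x":-0.004, "y":0.06, "aperture":0.055}, {"x":-0.004, "y":0.06, "aperture":0.055}, {"x":-0.004, "y":0.06, "aperture":0.055}, {"x":-0.004, "y":0.06, "aperture":0.055}, {"x":-0.004, "y":0.06, "aperture":0.055}, {"x":-0.004, "y":0.06, "aperture":0.055}, {"x":-0.004, "y":0.06, "aperture":0.055}, {"x":-0.004, "y":0.06, "aperture":0.055}, {"x":-0.004, "y":0.06, "aperture":0.055}])

```text
t: 20.7
tool_pos: [0.6299, 0.1879, 0.1145]
ee_rot: [0.0, 0.048, 0.999, -0.0]
ft_force: [0.6, -0.5, -0.9]
finger_gap: 0.0552
grip_force: 0.0
```

Emit:
creep_tool(plan=[{"x":-0.004, "y":0.05, "aperture":0.055}, {"y":0.01, "aperture":0.055}, {"aperture":0.055}, {"aperture":0.055}])

```text
t: 21.2
tool_pos: [0.6395, 0.2437, 0.1145]
ee_rot: [-0.0, 0.049, 0.999, -0.0]
ft_force: [0.7, 0.0, 0.5]
finger_gap: 0.055
grip_force: 0.0
```

```bash
python3 g.py; python3 d.py .639 .2485 .0165
```

```text
wrist [414.    1.4] 58 [0.4997 0.3486 0.062 ]  seated: [0.5018 0.3458 0.069 ]
wrist [286.2 212.8] 345 [0.6372 0.2493 0.062 ]  seated: [0.6354 0.2493 0.069 ]
top [412.1 226.5] 29 [ 0.5389 -0.3879  0.062 ]  seated: [ 0.5383 -0.386   0.069 ]
top [409.6 256.5] 31 [ 0.4663 -0.3815  0.062 ]  seated: [ 0.4661 -0.3796  0.069 ]
[0.6397 0.2437 0.1148] rot to go [-0.     0.    -0.003] tool d [0.0011 0.0047 0.0983] tray-aligned d [0.0011 0.0047 0.0983]
```

Emit:
creep_tool(plan=[{"y":0.005, "z":0.02, "aperture":0.055}, {"z":0.03, "aperture":0.055}, {"z":0.03, "aperture":0.055}, {"z":0.018, "aperture":0.055}, {"aperture":0}, {"aperture":0}, {"aperture":0}, {"aperture":0}, {"aperture":0}, {"aperture":0}])

```text
t: 22.55
tool_pos: [0.6408, 0.2506, 0.0178]
ee_rot: [0.001, 0.048, 0.999, 0.0]
ft_force: [-0.2, -0.6, 5.7]
finger_gap: 0.0257
grip_force: 30.0
```

Emit:
creep_tool(plan=[{"z":-0.02, "aperture":0}, {"z":-0.03, "aperture":0}, {"z":-0.025, "aperture":0}, {"aperture":0}])

```text
t: 23.05
tool_pos: [0.641, 0.2508, 0.0934]
ee_rot: [0.002, 0.048, 0.999, 0.001]
ft_force: [0.2, 0.3, -0.1]
finger_gap: 0.0256
grip_force: 30.0
```

```bash
python3 d.py .5483 -.2473 .09
```

```text
[0.641  0.2508 0.0934] rot to go [ 0.002  0.004 -0.001] tool d [ 0.0447 -0.5047  0.0025] tray-aligned d [ 0.045  -0.5046  0.0034]
```

Emit:
creep_tool(plan=[{"x":0.004, "y":-0.04, "aperture":0}, {"x":0.005, "y":-0.055, "aperture":0}, {"x":0.005, "y":-0.055, "aperture":0}, {"x":0.005, "y":-0.055, "aperture":0}, {"x":0.005, "y":-0.055, "aperture":0}, {"x":0.005, "y":-0.055, "aperture":0}, {"x":0.005, "y":-0.055, "aperture":0}, {"x":0.005, "y":-0.055, "aperture":0}, {"x":0.004, "y":-0.04, "aperture":0}, {"x":0.001, "y":-0.04, "aperture":0}])

```text
t: 24.3
tool_pos: [0.5464, -0.249, 0.0897]
ee_rot: [-0.001, 0.048, 0.999, 0.001]
ft_force: [0.7, 0.8, -1.1]
finger_gap: 0.0258
grip_force: 30.0
```

Emit:
creep_tool(plan=[{"aperture":0}, {"aperture":0}])

```text
t: 24.55
tool_pos: [0.5471, -0.2472, 0.0902]
ee_rot: [-0.001, 0.048, 0.999, 0.001]
ft_force: [0.7, 1.3, -1.0]
finger_gap: 0.0258
grip_force: 30.0
```

```bash
python3 d.py .549 -.2472 .024
```

```text
[ 0.5471 -0.2472  0.0902] rot to go [ 0.002 -0.002 -0.001] tool d [-0.002   0.      0.0662] tray-aligned d [-0.0019  0.0001  0.0662]
```

Emit:
creep_tool(plan=[{"x":-0.001, "y":0.001, "z":0.02, "aperture":0}, {"z":0.02, "aperture":0}, {"z":0.015, "aperture":0}, {"z":0.006, "aperture":0}, {"z":0.003, "aperture":0}, {"z":0.001, "aperture":0}, {"aperture":0}])

```text
t: 25.42
tool_pos: [0.5493, -0.2472, 0.0271]
ee_rot: [0.001, 0.048, 0.999, -0.0]
ft_force: [0.7, 1.6, -0.1]
finger_gap: 0.0256
grip_force: 30.0
```

Emit:
creep_tool(plan=[{"z":0.001, "aperture":0}, {"aperture":0}])

```text
t: 25.68
tool_pos: [0.55, -0.2473, 0.0268]
ee_rot: [0.001, 0.048, 0.999, -0.0]
ft_force: [0.7, 2.3, 5.4]
finger_gap: 0.0258
grip_force: 30.0
```

Emit:
creep_tool(plan=[{"z":0.001, "aperture":0}, {"aperture":0.046}, {"aperture":0.046}, {"aperture":0.046}, {"aperture":0.046}, {"z":-0.02, "aperture":0.046}, {"z":-0.03, "aperture":0.05}, {"z":-0.04, "aperture":0.05}, {"aperture":0.05}])

```text
t: 26.8
tool_pos: [0.5507, -0.2483, 0.1179]
ee_rot: [0.003, 0.048, 0.999, -0.002]
ft_force: [0.6, -0.2, -0.7]
finger_gap: 0.0501
grip_force: 0.0
```

```bash
python3 d.py .496 .348 .112
```

```text
[ 0.5507 -0.2483  0.1179] rot to go [-0.003  0.006 -0.001] tool d [0.1115 0.5884 0.0035] tray-aligned d [0.1111 0.5884 0.0059]
```

Emit:
creep_tool(plan=[{"x":0.01, "y":0.05, "aperture":0.055}, {"x":0.011, "y":0.06, "aperture":0.055}, {"x":0.011, "y":0.06, "aperture":0.055}, {"x":0.011, "y":0.06, "aperture":0.055}, {"x":0.011, "y":0.06, "aperture":0.055}, {"x":0.011, "y":0.06, "aperture":0.055}, {"x":0.011, "y":0.06, "aperture":0.055}, {"x":0.011, "y":0.06, "aperture":0.055}, {"x":0.012, "y":0.06, "aperture":0.055}, {"x":0.012, "y":0.058, "aperture":0.055}])

```text
t: 28.05
tool_pos: [0.4938, 0.3505, 0.1135]
ee_rot: [-0.001, 0.048, 0.999, -0.0]
ft_force: [0.2, -0.3, -0.4]
finger_gap: 0.0551
grip_force: 0.0
```

Emit:
creep_tool(plan=[{"aperture":0.055}, {"aperture":0.055}])

```text
t: 28.3
tool_pos: [0.4941, 0.348, 0.1135]
ee_rot: [-0.001, 0.048, 0.999, -0.001]
ft_force: [-0.5, 0.2, 0.3]
finger_gap: 0.0548
grip_force: 0.0
```

```bash
python3 g.py; python3 d.py .496 .348 .0165
```

```text
wrist [280.  216.2] 343 [0.4937 0.3487 0.062 ]  seated: [0.4918 0.3488 0.069 ]
top [355.  219.9] 28 [ 0.5519 -0.2477  0.062 ]  seated: [ 0.5512 -0.2466  0.069 ]
top [412.  226.4] 30 [ 0.5391 -0.3877  0.062 ]  seated: [ 0.5385 -0.3858  0.069 ]
top [409.6 256.5] 31 [ 0.4663 -0.3815  0.062 ]  seated: [ 0.4661 -0.3796  0.069 ]
[0.4948 0.3472 0.1141] rot to go [-0.001 -0.001 -0.002] tool d [-0.0012  0.001   0.0976] tray-aligned d [-0.0011  0.0009  0.0976]
```

Emit:
creep_tool(plan=[{"y":0.001, "z":0.02, "aperture":0.055}, {"z":0.03, "aperture":0.055}, {"z":0.03, "aperture":0.055}, {"z":0.018, "aperture":0.055}, {"aperture":0}, {"aperture":0}, {"aperture":0}, {"aperture":0}, {"aperture":0}, {"aperture":0}])

```text
t: 29.65
tool_pos: [0.4955, 0.3501, 0.0177]
ee_rot: [0.001, 0.048, 0.999, 0.0]
ft_force: [0.2, -0.6, 6.4]
finger_gap: 0.0258
grip_force: 30.0
```

Emit:
creep_tool(plan=[{"z":-0.02, "aperture":0}, {"z":-0.03, "aperture":0}, {"z":-0.025, "aperture":0}, {"aperture":0}])

```text
t: 30.15
tool_pos: [0.4957, 0.3504, 0.0932]
ee_rot: [0.002, 0.048, 0.999, 0.001]
ft_force: [0.3, 0.0, -1.3]
finger_gap: 0.0257
grip_force: 30.0
```

```bash
python3 d.py .4785 -.2404 .09
```

```text
[0.4957 0.3504 0.0932] rot to go [ 0.002  0.003 -0.001] tool d [-0.0393 -0.5898  0.002 ] tray-aligned d [-0.039  -0.5898  0.0032]
```

Emit:
creep_tool(plan=[{"x":-0.003, "y":-0.04, "aperture":0}, {"x":-0.004, "y":-0.06, "aperture":0}, {"x":-0.004, "y":-0.061, "aperture":0}, {"x":-0.004, "y":-0.061, "aperture":0}, {"x":-0.004, "y":-0.061, "aperture":0}, {"x":-0.004, "y":-0.061, "aperture":0}, {"x":-0.004, "y":-0.061, "aperture":0}, {"x":-0.004, "y":-0.061, "aperture":0}, {"x":-0.004, "y":-0.061, "aperture":0}, {"x":-0.004, "y":-0.05, "aperture":0}])

```text
t: 31.4
tool_pos: [0.4773, -0.2303, 0.09]
ee_rot: [-0.001, 0.048, 0.999, 0.001]
ft_force: [0.6, 0.6, -0.6]
finger_gap: 0.0264
grip_force: 30.0
```

Emit:
creep_tool(plan=[{"y":-0.013, "aperture":0}, {"aperture":0}, {"aperture":0}])

```text
t: 31.78
tool_pos: [0.4769, -0.2396, 0.0909]
ee_rot: [-0.001, 0.047, 0.999, 0.001]
ft_force: [-0.2, 0.4, -1.4]
finger_gap: 0.0257
grip_force: 30.0
```

```bash
python3 d.py .4785 -.2404 .024
```

```text
[ 0.4769 -0.2396  0.0909] rot to go [ 0.001 -0.001  0.001] tool d [-0.0018 -0.0007  0.0669] tray-aligned d [-0.0017 -0.0006  0.0669]
```

Emit:
creep_tool(plan=[{"x":-0.001, "z":0.02, "aperture":0}, {"z":0.02, "aperture":0}, {"z":0.015, "aperture":0}, {"z":0.006, "aperture":0}, {"z":0.003, "aperture":0}, {"z":0.002, "aperture":0}, {"aperture":0}, {"aperture":0}])

```text
t: 32.78
tool_pos: [0.4787, -0.2412, 0.0273]
ee_rot: [0.001, 0.048, 0.999, -0.0]
ft_force: [-2.2, 3.5, 9.8]
finger_gap: 0.0256
grip_force: 30.1
```

Emit:
creep_tool(plan=[{"aperture":0.046}, {"aperture":0.046}, {"aperture":0.046}, {"aperture":0.046}, {"z":-0.02, "aperture":0.046}, {"z":-0.03, "aperture":0.05}, {"z":-0.05, "aperture":0.05}, {"aperture":0.05}])

```text
t: 33.78
tool_pos: [0.4803, -0.2429, 0.1292]
ee_rot: [0.003, 0.048, 0.999, -0.002]
ft_force: [0.5, 0.2, 0.0]
finger_gap: 0.0503
grip_force: 0.0
```

Emit:
creep_tool(plan=[{"x":0.05, "y":0.02, "aperture":0.05}, {"x":0.05, "y":0.02, "aperture":0.05}, {"aperture":0.05}])

```text
t: 34.15
tool_pos: [0.3785, -0.1893, 0.1241]
ee_rot: [-0.002, 0.048, 0.999, 0.002]
ft_force: [-0.6, -1.0, 0.2]
finger_gap: 0.0497
grip_force: 0.0
```

```bash
python3 - <<'E'
from h import *
np.set_printoptions(precision=4,suppress=True)
im=env.read_camera('top');cal=env.get_calibration('top');h,s,v=hsv(im)
cv2.imwrite('pics/top1.png',cv2.resize(im[90:310,70:470],(800,440)))
for c,st,m in blobs((h>45)&(h<85)&(s>80),15): print('green',c,pix2w(cal,[c],.069)[0])
for c,st,m in blobs((h<14)&(s>150)&(v>80),30):
    r=cv2.minAreaRect(np.argwhere(m)[:,::-1].astype(np.float32));print('orange',c,st,r,pix2w(cal,[c],.042)[0])
for c,st,m in blobs((h>15)&(h<30)&(s>100)&(v>80)&(np.arange(560)[None]<310)&(np.arange(560)[None]>270)&(np.arange(420)[:,None]>180),15):
    y,x=np.nonzero(m);print('lip',c,st,pix2w(cal,[c,(x[y==y.min()].mean(),y.min()),(x[y==y.max()].mean(),y.max())],.019))
E
```

```text
green [355. 220.] [ 0.551  -0.2466  0.069 ]
green [411.9355 226.4194] [ 0.5384 -0.3856  0.069 ]
green [351.5862 252.7241] [ 0.4727 -0.2391  0.069 ]
green [409.5806 256.4516] [ 0.4661 -0.3796  0.069 ]
orange [425.1652 245.1826] [422 216   7  60 115] ((425.1276550292969, 245.51092529296875), (1.9357593059539795, 59.29685974121094), 4.899092197418213) [ 0.4951 -0.4263  0.042 ]
lip [286.3425 230.1934] [282 199  10  63 181] [[ 0.5266 -0.0836  0.019 ]
 [ 0.6048 -0.091   0.019 ]
 [ 0.4503 -0.0771  0.019 ]]
```

View pics/top1.png

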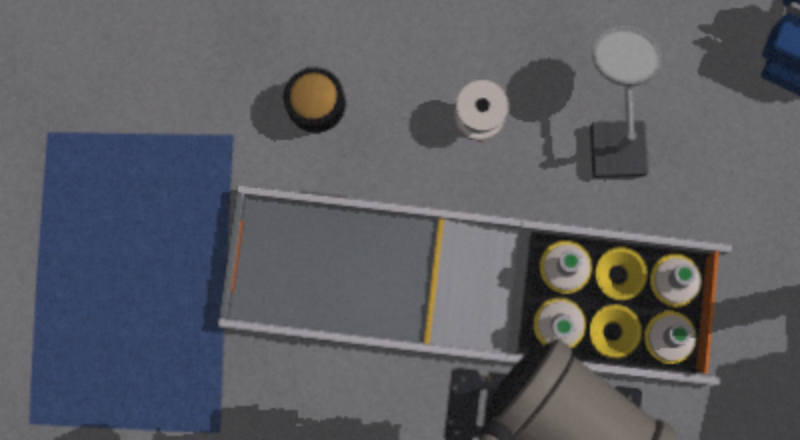

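Three sensors look seated, but the one in cup 0 has its top about 6 mm off, towards the bottom of the picture. It may be tilted, so I'll look at it again with the wrist camera.

Emit:
creep_tool(plan=[{"x":-0.04, "y":-0.02, "aperture":0.05}, {"x":-0.04, "y":-0.02, "aperture":0.05}, {"aperture":0.05}])

```text
t: 34.58
tool_pos: [0.4611, -0.2415, 0.1245]
ee_rot: [0.001, 0.048, 0.999, -0.0]
ft_force: [-0.6, 0.1, 0.4]
finger_gap: 0.0497
grip_force: 0.0
```

```bash
python3 - <<'E'
from h import *
np.set_printoptions(precision=4,suppress=True)
im=env.read_camera('wrist');cal=env.get_calibration('wrist');h,s,v=hsv(im)
cv2.imwrite('pics/w7.png',im)
for c,st,m in blobs((h>45)&(h<85)&(s>60),15): print('green',c,st[4],pix2w(cal,[c],.069)[0])
E
```

```text
green [285.0285 228.6724] 351 [ 0.4702 -0.2366  0.069 ]
green [105.0058 233.4566] 173 [ 0.4607 -0.378   0.069 ]
green [284.5326 319.6015] 261 [ 0.5491 -0.2443  0.069 ]
```

View pics/w7.png

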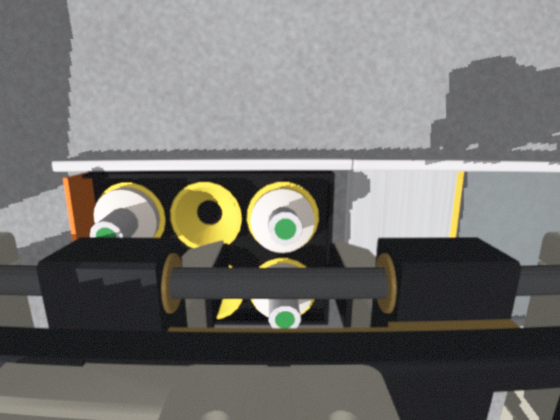

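The cup 0 sensor is in its cup but leans about 6 mm towards -x at the top. I'll grip the neck, swing it upright by moving +x, and release.

```bash
python3 d.py .475 -.2395 .0245
```

```text
[ 0.4593 -0.2402  0.1243] rot to go [ 0.001 -0.001 -0.001] tool d [-0.0157  0.0021  0.0998] tray-aligned d [-0.0156  0.0022  0.0998]
```

Emit:
creep_tool(plan=[{"x":-0.013, "y":0.003, "z":0.02, "aperture":0.05}, {"z":0.03, "aperture":0.05}, {"z":0.03, "aperture":0.05}, {"z":0.018, "aperture":0.05}, {"aperture":0.05}, {"aperture":0}, {"aperture":0}, {"aperture":0}, {"aperture":0}, {"aperture":0}])

```text
t: 35.88
tool_pos: [0.4719, -0.2379, 0.0281]
ee_rot: [0.001, 0.048, 0.999, -0.0]
ft_force: [-1.0, 0.7, 5.7]
finger_gap: 0.0254
grip_force: 30.0
```

```bash
python3 d.py .4785 -.2395 .0245
```

```text
[ 0.4719 -0.2379  0.0281] rot to go [-0.     0.001 -0.001] tool d [-0.0068 -0.0009  0.0036] tray-aligned d [-0.0068 -0.0009  0.0036]
```

Emit:
creep_tool(plan=[{"x":-0.002, "aperture":0}, {"x":-0.002, "y":-0.001, "aperture":0}, {"x":-0.003, "aperture":0}, {"x":-0.001, "aperture":0}, {"aperture":0}])

```text
t: 36.5
tool_pos: [0.477, -0.2393, 0.0297]
ee_rot: [-0.002, 0.047, 0.999, 0.0]
ft_force: [-14.1, 2.7, 27.7]
finger_gap: 0.0256
grip_force: 30.2
```

Emit:
creep_tool(plan=[{"aperture":0.046}, {"aperture":0.046}, {"aperture":0.046}, {"aperture":0.046}, {"z":-0.02, "aperture":0.046}, {"z":-0.03, "aperture":0.05}, {"z":-0.05, "aperture":0.05}, {"x":0.02, "aperture":0.05}, {"aperture":0.05}])

```text
t: 37.62
tool_pos: [0.4588, -0.2373, 0.1277]
ee_rot: [-0.0, 0.048, 0.999, 0.0]
ft_force: [-1.1, 0.9, 0.4]
finger_gap: 0.05
grip_force: 0.0
```

```bash
python3 g.py
```

```text
wrist [280.3 230.8] 321 [ 0.4744 -0.2378  0.062 ]  seated: [ 0.4722 -0.2377  0.069 ]
wrist [102.2 234.4] 118 [ 0.4636 -0.3838  0.062 ]  seated: [ 0.4616 -0.3797  0.069 ]
wrist [279.7 320.5] 241 [ 0.5557 -0.2462  0.062 ]  seated: [ 0.5513 -0.2458  0.069 ]
top [355.3 220.2] 32 [ 0.5513 -0.2484  0.062 ]  seated: [ 0.5506 -0.2473  0.069 ]
top [412.  226.4] 30 [ 0.5391 -0.3877  0.062 ]  seated: [ 0.5385 -0.3858  0.069 ]
```

Emit:
creep_tool(plan=[{"x":0.05, "z":-0.02, "aperture":0.05}, {"x":0.02, "z":-0.03, "aperture":0.05}, {"aperture":0.05}, {"aperture":0.05}])

```text
t: 38.22
tool_pos: [0.3902, -0.2309, 0.1767]
ee_rot: [-0.0, 0.048, 0.999, 0.0]
ft_force: [-0.0, 0.3, -0.4]
finger_gap: 0.0495
grip_force: 0.0
```

```bash
python3 g.py; python3 - <<'E'
from h import *
a=env.read_camera('wrist');b=env.read_camera('scene')
o=np.hstack([cv2.resize(a[100:320,60:360],(480,352)),cv2.resize(b[215:325,150:265],(320,306),interpolation=cv2.INTER_CUBIC)[:352].copy() if 0 else cv2.copyMakeBorder(cv2.resize(b[215:325,150:265],(320,306),interpolation=cv2.INTER_CUBIC),0,46,0,0,cv2.BORDER_CONSTANT)])
cv2.imwrite('pics/w8.png',o)
E
```

```text
top [355.  219.9] 28 [ 0.5519 -0.2477  0.062 ]  seated: [ 0.5512 -0.2466  0.069 ]
top [412.  226.4] 30 [ 0.5391 -0.3877  0.062 ]  seated: [ 0.5385 -0.3858  0.069 ]
top [351.5 252.7] 30 [ 0.473  -0.2399  0.062 ]  seated: [ 0.4728 -0.2389  0.069 ]
top [409.6 256.5] 31 [ 0.4663 -0.3815  0.062 ]  seated: [ 0.4661 -0.3796  0.069 ]
```

View pics/w8.png

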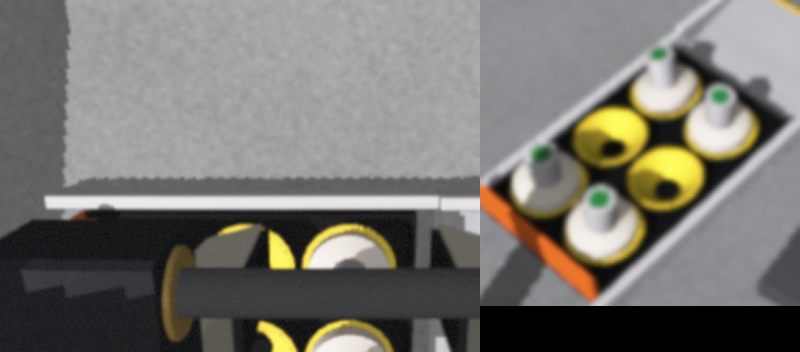

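The cup 0 sensor does lean, and friction in the funnel holds it there. I'll turn the gripper 90° so the flat pads close along the lean and square it up. The push also needs that orientation.

Emit:
creep_tool(plan=[{"wz":0.174, "aperture":0.05}, {"wz":0.175, "aperture":0.05}, {"wz":0.174, "aperture":0.05}, {"wz":0.175, "aperture":0.05}, {"wz":0.174, "aperture":0.05}, {"wz":0.175, "aperture":0.05}, {"wz":0.174, "aperture":0.05}, {"wz":0.175, "aperture":0.05}, {"wz":0.174, "aperture":0.05}, {"aperture":0.05}])

```text
t: 39.67
tool_pos: [0.3899, -0.2308, 0.1769]
ee_rot: [-0.0, 0.739, 0.673, -0.0]
ft_force: [-0.0, -0.0, 0.4]
finger_gap: 0.0498
grip_force: 0.0
```

```bash
python3 d.py .478 -.241 .0255
```

```text
[ 0.3899 -0.2308  0.1769] rot to go [-0.000e+00 -1.000e-03 -1.569e+00] tool d [-0.0021  0.0888  0.1514] tray-aligned d [-0.0887 -0.0018  0.1514]
```

Emit:
creep_tool(plan=[{"x":-0.002, "y":0.044, "z":0.02, "aperture":0.05}, {"y":0.045, "z":0.03, "aperture":0.05}, {"z":0.03, "aperture":0.05}, {"aperture":0.05}, {"aperture":0.05}])

```text
t: 40.3
tool_pos: [0.4784, -0.2416, 0.0984]
ee_rot: [0.0, 0.739, 0.673, 0.0]
ft_force: [1.1, -0.3, 0.6]
finger_gap: 0.0498
grip_force: 0.0
```

```bash
python3 d.py .478 -.241 .0255;python3 g.py
```

```text
[ 0.4784 -0.2416  0.0984] rot to go [ 0.000e+00  1.000e-03 -1.569e+00] tool d [ 0.0006 -0.0005  0.0729] tray-aligned d [0.0005 0.0005 0.0729]
wrist [269.6 219.1] 426 [ 0.4714 -0.2399  0.062 ]  seated: [ 0.4717 -0.2379  0.069 ]
wrist [384.5 219.6] 400 [ 0.5527 -0.2481  0.062 ]  seated: [ 0.5506 -0.2459  0.069 ]
top [412.6 225.6] 18 [ 0.5412 -0.3892  0.062 ]  seated: [ 0.5406 -0.3873  0.069 ]
```

Emit:
creep_tool(plan=[{"z":0.025, "aperture":0.05}, {"z":0.025, "aperture":0.05}, {"z":0.015, "aperture":0.05}, {"z":0.009, "aperture":0.05}, {"aperture":0.05}, {"aperture":0}, {"aperture":0}, {"aperture":0}, {"aperture":0}, {"aperture":0}])

```text
t: 41.65
tool_pos: [0.4783, -0.2414, 0.0238]
ee_rot: [0.0, 0.74, 0.673, 0.0]
ft_force: [-0.9, 0.8, 3.1]
finger_gap: 0.0261
grip_force: 30.0
```

Emit:
creep_tool(plan=[{"z":0.001, "aperture":0}, {"aperture":0}])

```text
t: 41.9
tool_pos: [0.4782, -0.2416, 0.0235]
ee_rot: [0.0, 0.74, 0.673, -0.0]
ft_force: [-3.0, 1.4, 10.7]
finger_gap: 0.0261
grip_force: 30.0
```

```bash
python3 d.py .478 -.241 .0255
```

```text
[ 0.4782 -0.2416  0.0235] rot to go [-0.00e+00  1.00e-03 -1.57e+00] tool d [ 0.0005 -0.0002 -0.002 ] tray-aligned d [ 0.0002  0.0005 -0.002 ]
```

Emit:
creep_tool(plan=[{"z":-0.001, "aperture":0}, {"aperture":0.05}, {"aperture":0.05}, {"aperture":0.05}, {"aperture":0.05}, {"z":-0.02, "aperture":0.05}, {"z":-0.03, "aperture":0.05}, {"z":-0.04, "aperture":0.05}, {"aperture":0.05}, {"aperture":0.05}])

```text
t: 43.15
tool_pos: [0.4778, -0.241, 0.1129]
ee_rot: [-0.0, 0.74, 0.673, -0.0]
ft_force: [-0.3, 0.1, 0.6]
finger_gap: 0.0504
grip_force: 0.0
```

```bash
python3 g.py
```

```text
wrist [379.3 214.9] 352 [ 0.5524 -0.248   0.062 ]  seated: [ 0.5504 -0.2459  0.069 ]
wrist [273.  217.2] 366 [ 0.4726 -0.2421  0.062 ]  seated: [ 0.4729 -0.2402  0.069 ]
```

Emit:
creep_tool(plan=[{"y":-0.05, "z":-0.02, "aperture":0.05}, {"y":-0.05, "z":-0.02, "aperture":0.05}, {"aperture":0.05}])

```text
t: 43.62
tool_pos: [0.3764, -0.2314, 0.1538]
ee_rot: [-0.0, 0.74, 0.672, -0.0]
ft_force: [0.8, 0.5, 0.2]
finger_gap: 0.05
grip_force: 0.0
```

```bash
python3 g.py
```

```text
wrist [481.8 202.3] 235 [ 0.5551 -0.248   0.062 ]  seated: [ 0.5509 -0.246   0.069 ]
wrist [393.9 204.3] 269 [ 0.4757 -0.2422  0.062 ]  seated: [ 0.4734 -0.2403  0.069 ]
top [355.1 219.9] 27 [ 0.5519 -0.248   0.062 ]  seated: [ 0.5512 -0.2469  0.069 ]
top [412.1 226.5] 29 [ 0.5389 -0.3879  0.062 ]  seated: [ 0.5383 -0.386   0.069 ]
top [409.6 256.5] 31 [ 0.4663 -0.3815  0.062 ]  seated: [ 0.4661 -0.3796  0.069 ]
```

```bash
cat > lean.py <<'E'
from h import *
def lean(im,cal,dz,amin):
    h,s,v=hsv(im);G=blobs((h>45)&(h<85)&(s>80),15)
    W=((s<75)&(v>95))|((h>45)&(h<85)&(s>80)); W=cv2.morphologyEx(W.astype(np.uint8),cv2.MORPH_OPEN,np.ones((3,3)))
    for c,st,m in G:
        for cw,sw,mw in blobs(W,amin,20000):
            if mw[int(c[1]),int(c[0])]:
                ys,xs=np.nonzero(mw);(x,y),r=cv2.minEnclosingCircle(np.c_[xs,ys].astype(np.float32))
                f=pix2w(cal,[(x,y)],.025+dz)[0];g=pix2w(cal,[c],.062+dz)[0];e=pix2w(cal,[(x+r,y)],.025+dz)[0]
                print(np.round(g[:2],4),'r %.4f'%np.linalg.norm(e-f),'lean mm',np.round((g-f)[:2]*1e3,1),sw[4])
if __name__=='__main__':
    ct=env.get_calibration('top');print('mat');lean(cv2.imread('pics/top0.png'),ct,0,100)
    print('now top');lean(env.read_camera('top'),ct,.007,100)
    print('now wrist');cw=env.get_calibration('wrist');im=env.read_camera('wrist');cv2.imwrite('pics/w9.png',im);lean(im,cw,.007,300)
E
python3 lean.py
```

```text
mat
[0.638  0.2475] r 0.0295 lean mm [-0.5  1.7] 359
[0.5414 0.243 ] r 0.0298 lean mm [-0.   1.8] 394
[0.4946 0.3471] r 0.0300 lean mm [-1.1  1.7] 383
[0.4291 0.2256] r 0.0294 lean mm [-0.4  1.5] 406
now top
[ 0.5512 -0.2466] r 0.0281 lean mm [4.6 0.8] 354
[ 0.5385 -0.3858] r 0.0298 lean mm [4.3 1.9] 345
[ 0.4661 -0.3796] r 0.0293 lean mm [3.5 1.2] 303
now wrist
[ 0.5509 -0.246 ] r 0.1558 lean mm [-75.4 -53.4] 17398
[ 0.4734 -0.2404] r 0.0298 lean mm [-2.8 -1.4] 2698
```

Measured against its flange, every sensor leans a few mm in x: +4 mm for three of them and about -3 mm for cup 0. Clamping and releasing kicks them, so instead I'll cage each neck, closing only to about 28 mm around the cup axis. That rights a neck without gripping it. I'll start with cup 0.

```bash
python3 d.py .4765 -.241 .0275
```

```text
[ 0.3791 -0.2319  0.1527] rot to go [ 0.00e+00 -1.00e-03 -1.57e+00] tool d [0.     0.0979 0.1252] tray-aligned d [-0.0978  0.0002  0.1252]
```

Emit:
creep_tool(plan=[{"y":0.05, "z":0.02, "aperture":0.05}, {"y":0.05, "z":0.02, "aperture":0.05}, {"z":0.03, "aperture":0.05}, {"z":0.03, "aperture":0.05}, {"z":0.025, "aperture":0.05}, {"aperture":0.05}])

```text
t: 44.58
tool_pos: [0.4773, -0.24, 0.0258]
ee_rot: [-0.003, 0.74, 0.673, -0.001]
ft_force: [0.1, -0.3, 0.5]
finger_gap: 0.0503
grip_force: 0.0
```

```bash
python3 d.py .4765 -.241 .0275
```

```text
[ 0.4773 -0.24    0.0258] rot to go [-1.00e-03 -6.00e-03 -1.57e+00] tool d [-0.001  -0.0007 -0.0017] tray-aligned d [ 0.0007 -0.0011 -0.0017]
```

Emit:
creep_tool(plan=[{"aperture":0.028}, {"aperture":0.028}, {"aperture":0.028}, {"aperture":0.028}, {"aperture":0.028}])

```text
t: 45.2
tool_pos: [0.4781, -0.2414, 0.0287]
ee_rot: [0.0, 0.74, 0.673, 0.0]
ft_force: [-0.5, -0.1, 0.5]
finger_gap: 0.0282
grip_force: 0.4
```

```bash
python3 g.py
```

```text
wrist [277.1 258.8] 591 [ 0.4765 -0.2417  0.062 ]  seated: [ 0.4768 -0.2389  0.069 ]
top [412.1 226.5] 29 [ 0.5389 -0.3879  0.062 ]  seated: [ 0.5383 -0.386   0.069 ]
```

Emit:
creep_tool(plan=[{"aperture":0.05}, {"aperture":0.05}, {"aperture":0.05}, {"z":-0.03, "aperture":0.05}, {"z":-0.04, "aperture":0.05}, {"aperture":0.05}, {"aperture":0.05}])

```text
t: 46.18
tool_pos: [0.4778, -0.2411, 0.098]
ee_rot: [-0.0, 0.74, 0.673, -0.0]
ft_force: [-0.5, 0.2, -1.3]
finger_gap: 0.0501
grip_force: 0.0
```

```bash
python3 g.py
```

```text
wrist [385.5 220.5] 397 [ 0.5526 -0.2482  0.062 ]  seated: [ 0.5504 -0.246   0.069 ]
wrist [273.  222.9] 418 [ 0.4729 -0.2422  0.062 ]  seated: [ 0.4732 -0.2402  0.069 ]
top [412.6 225.6] 19 [ 0.541  -0.3891  0.062 ]  seated: [ 0.5404 -0.3872  0.069 ]
```

Cup 0's neck returns to x = 0.4732 on its own. The wrist camera puts the cup 0 mouth at 0.4744, so that sensor is nearly upright and the +x ones are the real leaners. I'll cage cup 1 next.

```bash
python3 d.py .546 -.2473 .028
```

```text
[ 0.4774 -0.2408  0.0973] rot to go [-1.000e-03 -3.000e-03 -1.571e+00] tool d [-0.      0.069   0.0692] tray-aligned d [-0.0689  0.0001  0.0693]
```

Emit:
creep_tool(plan=[{"y":0.034, "z":-0.02, "aperture":0.05}, {"x":0.001, "y":0.034, "aperture":0.05}, {"z":0.03, "aperture":0.05}, {"z":0.03, "aperture":0.05}, {"z":0.03, "aperture":0.05}, {"aperture":0.05}, {"aperture":0.05}])

```text
t: 47.15
tool_pos: [0.5463, -0.247, 0.0289]
ee_rot: [0.0, 0.74, 0.673, 0.0]
ft_force: [-0.3, -0.2, -0.7]
finger_gap: 0.0501
grip_force: 0.0
```

```bash
python3 d.py .546 -.2473 .028
```

```text
[ 0.5463 -0.247   0.0289] rot to go [ 0.     0.    -1.571] tool d [-0.0004 -0.0002  0.0009] tray-aligned d [ 0.0002 -0.0004  0.0009]
```

Emit:
creep_tool(plan=[{"aperture":0.028}, {"aperture":0.028}, {"aperture":0.028}, {"aperture":0.028}, {"aperture":0.028}])

```text
t: 47.78
tool_pos: [0.5462, -0.2469, 0.0287]
ee_rot: [0.0, 0.74, 0.673, 0.0]
ft_force: [1.5, 0.2, 0.7]
finger_gap: 0.028
grip_force: 0.6
```

```bash
python3 g.py
```

```text
wrist [279.7 258.6] 597 [ 0.5458 -0.2472  0.062 ]  seated: [ 0.546  -0.2443  0.069 ]
top [409.6 256.5] 31 [ 0.4663 -0.3815  0.062 ]  seated: [ 0.4661 -0.3796  0.069 ]
```

Emit:
creep_tool(plan=[{"aperture":0.05}, {"aperture":0.05}, {"aperture":0.05}, {"z":-0.03, "aperture":0.05}, {"z":-0.04, "aperture":0.05}, {"aperture":0.05}, {"aperture":0.05}])

```text
t: 48.75
tool_pos: [0.5455, -0.2465, 0.098]
ee_rot: [-0.0, 0.74, 0.673, -0.0]
ft_force: [-0.8, 0.1, -1.0]
finger_gap: 0.05
grip_force: 0.0
```

```bash
python3 g.py;python3 lean.py
```

```text
wrist [174.  224.2] 396 [ 0.4702 -0.2419  0.062 ]  seated: [ 0.4727 -0.2401  0.069 ]
wrist [285.1 225. ] 412 [ 0.5489 -0.2501  0.062 ]  seated: [ 0.5489 -0.248   0.069 ]
top [410.  256.7] 26 [ 0.4658 -0.3825  0.062 ]  seated: [ 0.4656 -0.3806  0.069 ]
mat
[0.638  0.2475] r 0.0295 lean mm [-0.5  1.7] 359
[0.5414 0.243 ] r 0.0298 lean mm [-0.   1.8] 394
[0.4946 0.3471] r 0.0300 lean mm [-1.1  1.7] 383
[0.4291 0.2256] r 0.0294 lean mm [-0.4  1.5] 406
now top
now wrist
[ 0.4727 -0.2402] r 0.0305 lean mm [-1.8  0.6] 4017
[ 0.549 -0.248] r 0.0282 lean mm [ 2.2 -2.3] 3925
```

```bash
python3 d.py .531 -.3862 .028
```

```text
[ 0.5453 -0.2464  0.0973] rot to go [-1.000e-03 -2.000e-03 -1.571e+00] tool d [-0.1406 -0.0008  0.0692] tray-aligned d [ 0.001  -0.1405  0.0693]
```

Emit:
creep_tool(plan=[{"x":-0.045, "z":-0.03, "aperture":0.05}, {"x":-0.046, "aperture":0.05}, {"x":-0.046, "aperture":0.05}, {"x":-0.003, "y":-0.001, "z":0.03, "aperture":0.05}, {"z":0.03, "aperture":0.05}, {"z":0.02, "aperture":0.05}, {"z":0.02, "aperture":0.05}, {"aperture":0.05}])

```text
t: 49.95
tool_pos: [0.5304, -0.3849, 0.026]
ee_rot: [-0.003, 0.74, 0.673, -0.0]
ft_force: [-0.2, -0.3, 0.8]
finger_gap: 0.0499
grip_force: 0.0
```

```bash
python3 d.py .531 -.3862 .028
```

```text
[ 0.5304 -0.3849  0.026 ] rot to go [-1.000e-03 -6.000e-03 -1.571e+00] tool d [-0.0012  0.0008 -0.002 ] tray-aligned d [-0.0008 -0.0012 -0.002 ]
```

Emit:
creep_tool(plan=[{"aperture":0.028}, {"aperture":0.028}, {"aperture":0.028}, {"aperture":0.028}, {"aperture":0.028}])

```text
t: 50.58
tool_pos: [0.5319, -0.3862, 0.0288]
ee_rot: [0.0, 0.74, 0.673, 0.0]
ft_force: [1.3, 0.1, 0.6]
finger_gap: 0.0278
grip_force: 0.6
```

Emit:
creep_tool(plan=[{"aperture":0.05}, {"aperture":0.05}, {"aperture":0.05}, {"z":-0.03, "aperture":0.05}, {"z":-0.06, "aperture":0.05}, {"y":-0.035, "aperture":0.05}, {"y":-0.036, "aperture":0.05}, {"aperture":0.05}])

```text
t: 51.58
tool_pos: [0.459, -0.3791, 0.1188]
ee_rot: [-0.001, 0.74, 0.672, -0.0]
ft_force: [0.3, 0.2, 0.7]
finger_gap: 0.0501
grip_force: 0.0
```

```bash
python3 g.py;python3 d.py .459 -.3797 .028
```

```text
wrist [280.9  10.6] 479 [ 0.4736 -0.2377  0.062 ]  seated: [ 0.4733 -0.2398  0.069 ]
wrist [396.   12.4] 483 [ 0.5521 -0.2454  0.062 ]  seated: [ 0.5496 -0.2473  0.069 ]
wrist [288.1 214.8] 351 [ 0.4653 -0.3809  0.062 ]  seated: [ 0.4653 -0.379   0.069 ]
wrist [383.7 216.6] 330 [ 0.5387 -0.3896  0.062 ]  seated: [ 0.5366 -0.3875  0.069 ]
top [355.8 220.4] 30 [ 0.5506 -0.2497  0.062 ]  seated: [ 0.55   -0.2486  0.069 ]
top [412.9 227.3] 27 [ 0.537  -0.3899  0.062 ]  seated: [ 0.5364 -0.3879  0.069 ]
top [352.6 252.2] 30 [ 0.4743 -0.2425  0.062 ]  seated: [ 0.474  -0.2414  0.069 ]
top [409.6 256.5] 31 [ 0.4663 -0.3815  0.062 ]  seated: [ 0.4661 -0.3796  0.069 ]
[ 0.4613 -0.3796  0.1188] rot to go [ 0.000e+00  1.000e-03 -1.571e+00] tool d [-0.0002 -0.0024  0.0908] tray-aligned d [ 0.0023 -0.0003  0.0908]
```

Emit:
creep_tool(plan=[{"y":-0.002, "z":0.03, "aperture":0.05}, {"z":0.03, "aperture":0.05}, {"z":0.029, "aperture":0.05}, {"aperture":0.05}, {"aperture":0.028}, {"aperture":0.028}, {"aperture":0.028}, {"aperture":0.028}, {"aperture":0.028}])

```text
t: 52.8
tool_pos: [0.4592, -0.3793, 0.0298]
ee_rot: [0.0, 0.74, 0.673, 0.0]
ft_force: [1.4, 0.5, 0.7]
finger_gap: 0.0277
grip_force: 0.5
```

Emit:
creep_tool(plan=[{"aperture":0.05}, {"aperture":0.05}, {"aperture":0.05}, {"z":-0.03, "aperture":0.05}, {"z":-0.06, "aperture":0.05}, {"x":-0.05, "aperture":0.05}, {"x":-0.05, "aperture":0.05}, {"aperture":0.05}, {"aperture":0.05}])

```text
t: 53.92
tool_pos: [0.4492, -0.478, 0.1189]
ee_rot: [-0.001, 0.74, 0.673, 0.0]
ft_force: [0.1, -0.0, -0.3]
finger_gap: 0.0504
grip_force: 0.0
```

```bash
python3 g.py;python3 lean.py|sed -n '/now/,$p'
```

```text
wrist [288.   75.5] 454 [ 0.4646 -0.3792  0.062 ]  seated: [ 0.4643 -0.3801  0.069 ]
wrist [393.9  76.4] 434 [ 0.5391 -0.3863  0.062 ]  seated: [ 0.5367 -0.387   0.069 ]
top [355.8 220.4] 30 [ 0.5506 -0.2497  0.062 ]  seated: [ 0.55   -0.2486  0.069 ]
top [412.9 227.3] 27 [ 0.537  -0.3898  0.062 ]  seated: [ 0.5364 -0.3878  0.069 ]
top [352.5 252.3] 32 [ 0.4739 -0.2424  0.062 ]  seated: [ 0.4737 -0.2413  0.069 ]
top [410.3 257. ] 34 [ 0.465  -0.3832  0.062 ]  seated: [ 0.4648 -0.3813  0.069 ]
now top
[ 0.55   -0.2486] r 0.0279 lean mm [ 3.2 -2.1] 359
[ 0.5363 -0.3876] r 0.0292 lean mm [ 3.3 -1.5] 337
[ 0.4734 -0.2414] r 0.0280 lean mm [-3.3 -1. ] 356
now wrist
[ 0.4643 -0.3801] r 0.0294 lean mm [ 2.7 -1.7] 4117
[ 0.5367 -0.387 ] r 0.0309 lean mm [ 2.2 -0.7] 4202
```

The residual lean is now about 5° or less. Next I'll go behind the orange wall and lower for the push.

```bash
python3 d.py .491 -.472 .002
```

```text
[ 0.4499 -0.4776  0.1196] rot to go [ 0.    -0.    -1.569] tool d [0.0093 0.0404 0.1176] tray-aligned d [-0.0404  0.0094  0.1176]
```

Emit:
creep_tool(plan=[{"x":0.002, "y":0.041, "aperture":0.06}, {"z":0.03, "aperture":0.06}, {"z":0.03, "aperture":0.06}, {"z":0.03, "aperture":0.06}, {"z":0.017, "aperture":0.06}, {"z":0.008, "aperture":0.06}, {"aperture":0.06}, {"aperture":0.06}])

```text
t: 55.12
tool_pos: [0.4911, -0.4812, 0.0058]
ee_rot: [0.001, 0.74, 0.673, -0.0]
ft_force: [0.2, 0.2, -0.9]
finger_gap: 0.0604
grip_force: 0.0
```

```bash
python3 d.py .4937 -.440 .002;  python3 - <<'E'
from h import *
a=env.read_camera('wrist');b=env.read_camera('scene')
o=np.hstack([cv2.resize(a,(460,345)),cv2.resize(b[215:330,100:215],(340,345),interpolation=cv2.INTER_CUBIC)])
cv2.imwrite('pics/w10.png',o)
E
```

```text
[ 0.4911 -0.4812  0.0058] rot to go [ 0.     0.002 -1.571] tool d [ 0.0413 -0.0013  0.0037] tray-aligned d [0.0013 0.0413 0.0038]
```

View pics/w10.png

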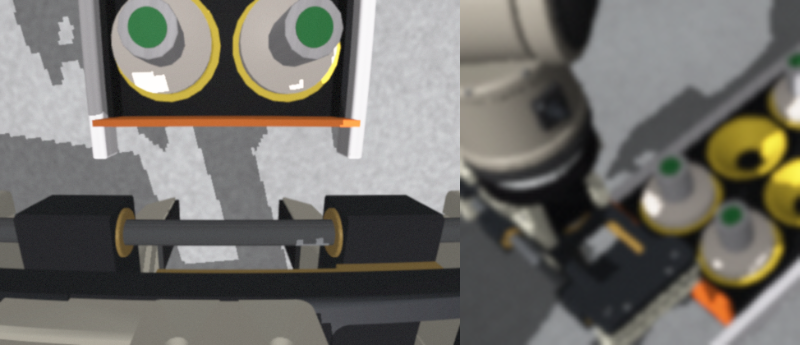

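The two fingers straddle the middle of the wall between the rails. I'll advance to contact.

Emit:
creep_tool(plan=[{"x":0.012, "y":-0.001, "z":0.003, "aperture":0.06}, {"x":0.012, "z":0.001, "aperture":0.06}, {"x":0.008, "aperture":0.06}, {"x":0.004, "aperture":0.06}, {"x":0.004, "aperture":0.06}, {"x":0.004, "aperture":0.06}])

```text
t: 55.98
tool_pos: [0.4938, -0.4375, 0.0007]
ee_rot: [0.001, 0.74, 0.673, -0.0]
ft_force: [-0.6, -4.2, -2.9]
finger_gap: 0.0603
grip_force: 2.1
```

```bash
python3 - <<'E'
from h import *
im=env.read_camera('wrist');cal=env.get_calibration('wrist');h,s,v=hsv(im)
for c,st,m in blobs((h<14)&(s>150)&(v>80),60): print('orange',c,st,pix2w(cal,[(c[0],st[1]+st[3])],.042))
print(env.state()['tool_pos'])
E
```

```text
orange [275.51348837 228.46963455] [ 121  215  315   31 7525] [[ 0.49234287 -0.42746194  0.042     ]]
[ 0.49384629 -0.43710595  0.00063016]
```

Emit:
creep_tool(plan=[{"x":0.005, "aperture":0.06}, {"x":0.008, "aperture":0.06}, {"x":0.008, "aperture":0.06}, {"x":0.008, "aperture":0.06}, {"x":0.008, "aperture":0.06}, {"x":0.008, "aperture":0.06}, {"x":0.008, "aperture":0.06}, {"x":0.008, "aperture":0.06}, {"x":0.008, "aperture":0.06}, {"x":0.008, "aperture":0.06}])

```text
t: 57.28
tool_pos: [0.5011, -0.3595, 0.0005]
ee_rot: [0.0, 0.74, 0.673, 0.0]
ft_force: [-0.2, -6.1, 0.3]
finger_gap: 0.0599
grip_force: 2.5
```

Emit:
creep_tool(plan=[{"x":0.008, "aperture":0.06}, {"x":0.008, "aperture":0.06}, {"x":0.008, "aperture":0.06}, {"x":0.008, "aperture":0.06}, {"x":0.008, "aperture":0.06}])

```text
t: 57.9
tool_pos: [0.5047, -0.3195, 0.0004]
ee_rot: [-0.0, 0.74, 0.673, 0.0]
ft_force: [-0.4, -4.2, -0.7]
finger_gap: 0.0598
grip_force: 2.1
```

```bash
python3 g.py
```

```text
wrist [183.1 161.5] 1683 [ 0.4716 -0.2643  0.062 ]  seated: [ 0.4737 -0.2638  0.069 ]
wrist [386.1 161.3] 1604 [ 0.5508 -0.2718  0.062 ]  seated: [ 0.5487 -0.2709  0.069 ]
top [307.6 214.1] 31 [ 0.5634 -0.1331  0.062 ]  seated: [ 0.5626 -0.1327  0.069 ]
top [365.3 221.3] 28 [ 0.549  -0.2728  0.062 ]  seated: [ 0.5483 -0.2716  0.069 ]
top [303.6 246.3] 29 [ 0.4859 -0.1249  0.062 ]  seated: [ 0.4856 -0.1246  0.069 ]
top [361.5 251.1] 23 [ 0.4771 -0.2639  0.062 ]  seated: [ 0.4769 -0.2628  0.069 ]
```

Emit:
creep_tool(plan=[{"x":0.008, "aperture":0.06}, {"x":0.008, "aperture":0.06}, {"x":0.008, "aperture":0.06}, {"x":0.008, "aperture":0.06}, {"x":0.008, "aperture":0.06}, {"x":0.008, "aperture":0.06}, {"x":0.008, "aperture":0.06}, {"x":0.008, "aperture":0.06}, {"x":0.008, "aperture":0.06}, {"x":0.006, "aperture":0.06}])

```text
t: 59.25
tool_pos: [0.5123, -0.2421, 0.0006]
ee_rot: [0.0, 0.74, 0.673, 0.0]
ft_force: [-0.4, -3.5, -1.0]
finger_gap: 0.0602
grip_force: 2.0
```

Emit:
creep_tool(plan=[{"x":0.005, "aperture":0.06}, {"x":0.005, "aperture":0.06}, {"x":0.004, "aperture":0.06}, {"x":0.004, "aperture":0.06}, {"x":0.004, "aperture":0.06}])

```text
t: 59.88
tool_pos: [0.5144, -0.2206, 0.0006]
ee_rot: [0.0, 0.74, 0.673, 0.0]
ft_force: [-0.6, -5.1, 0.8]
finger_gap: 0.06
grip_force: 2.6
```

```bash
python3 g.py
```

```text
wrist [181.4 169.3] 1705 [ 0.48   -0.1684  0.062 ]  seated: [ 0.4821 -0.1677  0.069 ]
wrist [388.3 169. ] 1619 [ 0.5613 -0.1761  0.062 ]  seated: [ 0.5591 -0.175   0.069 ]
top [267.5 208.5] 32 [ 0.5745 -0.0366  0.062 ]  seated: [ 0.5737 -0.0367  0.069 ]
top [325.2 216.2] 25 [ 0.5591 -0.1756  0.062 ]  seated: [ 0.5584 -0.1749  0.069 ]
top [263.  240.8] 33 [ 0.4967 -0.0278  0.062 ]  seated: [ 0.4963 -0.0281  0.069 ]
```

Emit:
creep_tool(plan=[{"x":0.003, "aperture":0.06}, {"x":0.003, "aperture":0.06}, {"x":0.003, "aperture":0.06}, {"x":0.003, "aperture":0.06}, {"x":0.003, "z":-0.001, "aperture":0.06}, {"x":0.003, "z":-0.001, "aperture":0.06}, {"x":0.003, "z":-0.001, "aperture":0.06}, {"x":0.003, "z":-0.001, "aperture":0.06}, {"x":0.003, "z":-0.001, "aperture":0.06}, {"x":0.003, "z":-0.001, "aperture":0.06}])

```text
t: 61.22
tool_pos: [0.5176, -0.1914, 0.0071]
ee_rot: [0.001, 0.74, 0.673, 0.0]
ft_force: [-0.4, -3.3, 2.6]
finger_gap: 0.06
grip_force: 1.7
```

```bash
python3 g.py
```

```text
wrist [180.1 163.6] 1794 [ 0.4811 -0.1374  0.062 ]  seated: [ 0.4832 -0.1368  0.069 ]
wrist [390.1 163.2] 1707 [ 0.5673 -0.1455  0.062 ]  seated: [ 0.565  -0.1446  0.069 ]
top [250.5 206.6] 31 [0.5782 0.0046 0.062 ]  seated: [0.5774 0.0041 0.069 ]
top [309.1 213.3] 25 [ 0.5653 -0.1367  0.062 ]  seated: [ 0.5646 -0.1362  0.069 ]
top [246.3 239. ] 32 [0.5   0.012 0.062]  seated: [0.4996 0.0116 0.069 ]
```

Emit:
creep_tool(plan=[{"x":0.006, "z":-0.001, "aperture":0.06}, {"x":0.008, "z":-0.001, "aperture":0.06}, {"x":0.008, "z":-0.001, "aperture":0.06}, {"x":0.008, "aperture":0.06}, {"x":0.008, "aperture":0.06}, {"x":0.008, "aperture":0.06}, {"x":0.008, "aperture":0.06}, {"x":0.008, "aperture":0.06}, {"x":0.008, "aperture":0.06}, {"x":0.006, "aperture":0.06}])

```text
t: 62.58
tool_pos: [0.5244, -0.1146, 0.0095]
ee_rot: [-0.0, 0.74, 0.673, 0.0]
ft_force: [-0.4, -2.5, -1.7]
finger_gap: 0.06
grip_force: 1.3
```

Emit:
creep_tool(plan=[{"x":0.005, "aperture":0.06}, {"x":0.003, "aperture":0.06}, {"x":0.003, "aperture":0.06}, {"x":0.002, "aperture":0.06}, {"aperture":0.06}])

```text
t: 63.2
tool_pos: [0.5256, -0.1019, 0.0095]
ee_rot: [-0.0, 0.74, 0.673, 0.0]
ft_force: [1.0, 0.5, 0.4]
finger_gap: 0.06
grip_force: 0.4
```

```bash
python3 g.py
```

```text
wrist [179.2 153.3] 1886 [ 0.4887 -0.0439  0.062 ]  seated: [ 0.4908 -0.0435  0.069 ]
wrist [392.  153.1] 1825 [ 0.577  -0.0523  0.062 ]  seated: [ 0.5747 -0.0515  0.069 ]
top [214.5 202.5] 32 [0.5861 0.0917 0.062 ]  seated: [0.5852 0.0908 0.069 ]
top [209.6 234.5] 30 [0.5086 0.1005 0.062 ]  seated: [0.5082 0.0995 0.069 ]
top [269.6 239.9] 31 [ 0.4991 -0.0435  0.062 ]  seated: [ 0.4988 -0.0436  0.069 ]
```

Emit:
creep_tool(plan=[{"x":0.003, "aperture":0.06}, {"x":0.003, "aperture":0.06}, {"x":0.003, "aperture":0.06}, {"x":0.003, "aperture":0.06}, {"x":0.003, "aperture":0.06}, {"x":0.003, "aperture":0.06}, {"aperture":0.06}, {"aperture":0.06}])

```text
t: 64.3
tool_pos: [0.5273, -0.0839, 0.0096]
ee_rot: [-0.0, 0.74, 0.673, 0.0]
ft_force: [0.6, 0.8, -0.5]
finger_gap: 0.0601
grip_force: 0.0
```

```bash
python3 - <<'E'
from h import *
im=env.read_camera('wrist');cal=env.get_calibration('wrist');h,s,v=hsv(im)
for c,st,m in blobs((h<14)&(s>150)&(v>80),60): print('orange',c,st,pix2w(cal,[(c[0],st[1]+st[3])]*3,.054)[0],pix2w(cal,[(c[0],st[1]+st[3])],.061))
print(env.state()['tool_pos'])
E
```

```text
orange [278.71322674 229.19142442] [ 124  217  314   31 6880] [ 0.52734942 -0.0744181   0.054     ] [[ 0.52759153 -0.0718202   0.061     ]]
[ 0.52731041 -0.08397265  0.00954721]
```

Emit:
creep_tool(plan=[{"x":-0.02, "aperture":0.06}, {"x":-0.04, "aperture":0.06}, {"x":-0.04, "z":-0.03, "aperture":0.06}, {"x":-0.04, "z":-0.05, "aperture":0.06}, {"x":-0.04, "z":-0.05, "aperture":0.06}, {"x":-0.04, "z":-0.02, "aperture":0.06}, {"aperture":0.06}])

```text
t: 65.22
tool_pos: [0.5063, -0.3059, 0.159]
ee_rot: [0.002, 0.741, 0.671, 0.0]
ft_force: [0.7, 0.4, -0.7]
finger_gap: 0.0598
grip_force: 0.0
```

```bash
python3 - <<'E'
from h import *
from lean import lean
im=env.read_camera('top');cal=env.get_calibration('top');h,s,v=hsv(im);b=env.read_camera('scene')
lean(im,cal,.019,100)
for c,st,m in blobs((h<14)&(s>150)&(v>80),30): print('orange',c,st,pix2w(cal,[c],.054)[0])
for c in cups(im,cal,.034): print('yellow',np.round(c[0],1),c[1],c[2])
o=np.hstack([cv2.resize(im[160:290,150:340],(450,308)),cv2.resize(b[150:290,210:369],(350,308),interpolation=cv2.INTER_CUBIC)])
cv2.imwrite('pics/fin.png',o)
E
```

```text
[0.5853 0.1056] r 0.0281 lean mm [ 3.5 -1.8] 391
[ 0.5713 -0.0338] r 0.0282 lean mm [ 3.3 -1.5] 391
[0.5088 0.1138] r 0.0284 lean mm [-2.1 -0.2] 416
[ 0.4991 -0.0269] r 0.0279 lean mm [ 2.3 -1.9] 403
orange [283.74193548 210.91935484] [282 198   5  29  62] [ 0.57051706 -0.0757723   0.054     ]
orange [279.82926829 242.85365854] [278 228   5  31  41] [ 0.49314809 -0.06811396  0.054     ]
yellow [237.6 208.4] [0.57625343 0.03787219 0.034     ] 471
yellow [233.8 237.5] [0.50452912 0.04463266 0.034     ] 480
yellow [ 35.6 395.8] [0.08553122 0.54158787 0.034     ] 215
```

View pics/fin.png

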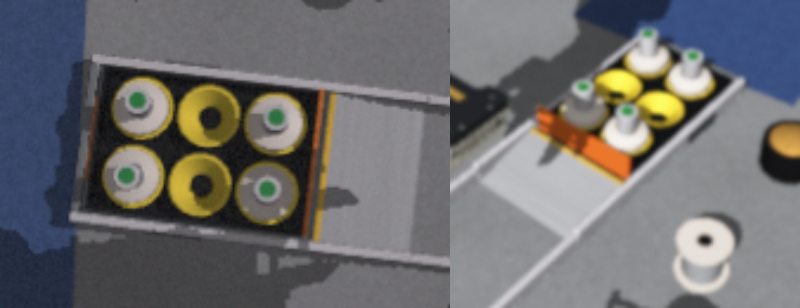

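The tray's outer wall face is about 7 mm past the lip edge, which puts the tray origin at dock y of about 225 mm, lying flat. All four necks are within 3 mm of their cup axes, and the arm is clear of everything.

```bash
python3 -c "
from rig import env
print(env.hand_in())"
```

```text
the job is handed in; nothing more can be done
None
```

I handed the job in with all four sensors seated in the tray (slight leans of up to about 5° remain) and the tray flat in the dock behind the yellow lip; the reel, tip cleaner and magnifier were not touched, and the hand-in returned no verdict.

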